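# Turn the copper relief panel over and clamp it for chasing

### The arm

A 6-joint arm with a two-finger parallel gripper is mounted at the origin on the work surface. World frame = base frame: x ahead of the robot, y to its left, z up, the work surface at z = 0. Lengths are in m, angles in rad, forces in N, time in s.
With the tool pointing down it reaches from about 0.25 to 0.725 m from the base axis. Payload 9.7 kg.
Tool frame: the origin (TCP) lies between the finger pads; the fingertips stand 14 mm ahead of it and the grasp point (between the pads) lies 5 mm behind it; z points along the fingers, y is the line along which they close (so a half turn about z gives the same grasp; the last joint's range is limited). The gripper opens to 85 mm and grips with 20 to 120 N. Pads are 22 mm wide; open, the fingers measure 114 mm over their backs; the gripper's body (76 mm by 85 mm) begins 54 mm behind the grasp point. The pads swing forward as they close: fully open they stand 13 mm farther back than shut.
Start: joints at [1.208, 0.087, 0.176, 1.66, 0, 1.571], TCP at [0.195, 0.514, 0.245] pointing down, gripper open.
Joint ranges: [-3.13, 3.13], [-0.85, 1.81], [-1.15, 1.24], [-2.2, 2.28], [-1.44, 1.52], [-3.14, 3.14]. Speed limits (rad/s): [2.22, 2.22, 2.57, 3.14, 3.14, 3.14].

### API

Orientations are given as a rotation vector (axis times angle).
In Python, from bench import ctrl gives the robot as it stands. The module is installed in compiled form; this text tells all that it offers.
- The arm moves only by the tool move_arm, never from a script. Its argument "rows" is a list of rows, each a list of 7 numbers: the turn, a rotation vector about the tool's x, y, z in rad, then the shift along the tool's x, y, z in cm, then the finger opening in cm, from 0 to 8.54. In form: [[ax, ay, az, dx, dy, dz, gripper], ...]. A call has 1 to 20 rows; each row is the pose to reach, as a shift and turn from the pose commanded when the call began, along the tool's axes at that moment; what a row does not reach only later rows make up. A row lasts 1/10 s, in which the tool goes at most 50 mm and 8.59 degrees, less where a joint would pass 70% of its speed; a pose out of reach is approached as far as the arm can. A call with a gripper value outside its range is refused whole. The fingers move at their own pace and stop on an object; "grip_force" is the grip in N (left out, the last holds). Time passes only in rows, so rows that repeat a pose let the fingers close. It gives the time, the measured TCP pose, the force, the opening and the grip force at its end, in the units of the state.
- ctrl.sense(): the state, without advancing time (a new reading comes with each control period).
- ctrl.get_image(name): name is "scene" or "top"; returns the picture (400x640x3 uint8, blue, green, red); there is no depth.
- ctrl.camera_model(name): a dict with "K" (3x3 intrinsics, pixels), "R" (3x3) and "t" (3): a world point X has camera coordinates R X + t. Camera axes: x right, y down, z forward; pixel columns grow to the right and rows downward; lengths in m; the calibration is good to about 2 mm. A picture is of the moment at which its call begins. camera_model takes no time and is no camera call.
- ctrl.finish_job(): hands the job in; it is judged then, once.
Trained networks look in the newest picture that a camera, given by its name, has taken for a name from the list of things; names that differ only in an ending like _2 or _b are one class to them, and where a whole thing is asked for, a point or a joint stands for the part that bears it (a point fixed in the world has none). Each returns a list of dicts, best first, with "score" (0 to 1); they miss things now and then, are a little off and sometimes report something else, mostly with a low value. They report only what shows in the picture. A call takes as long as a camera call. They do not tell look-alikes from the thing itself.
- ctrl.search_frame(label, camera): "bbox" ([left, top, right, bottom] in pixels, round what is visible of it).
The state is a dict: "t": time; "joint_positions": joint angles; "qd": joint speeds; "tau": joint torques, N m; "tcp_pos": TCP position; "orientation": TCP orientation; "force": force on the tool from outside, world axes, zero at the start; "moment": the same for the moment, N m; "width": opening from 0.0 (shut) to 1.0 (fully open); "finger_force": force on a finger pad.
Only numpy, scipy, OpenCV 4.12 (cv2) and the standard library are available. Lean on these libraries where they do the work, as an engineer would, in place of code of your own. Each camera call takes 0.05 s, during which the arm holds its last target. There are 200 camera calls.

### The job

The small copper panel lies with its raised relief face down on the two-batten trestle. Turn it over and lay it relief face up in the clamping holder, flat on both rails and inside the steel stops, then swing the clamp bar fully down across it. Set the panel down gently rather than dropping it, never let it lie on the bench, and leave the other tools where they are; the slotted block is there to stand the panel on end while you change your grip.

Things in the scene. Friction and masses are not known exactly. Their poses are not given: they have to be found in the camera images.
- panel: Copper panel 110 x 56 x 6 mm (x, y, z), about 0.28 kg. Origin at the middle of the 6 mm sheet. Its z axis points out of the relief face: a round boss 34 mm across and 6 mm high at the centre, low ridges within 35 mm of the centre along x; 20 mm at each end are plain. The other face is flat with a dark round mark. It starts relief down.
- trestle: Fixed plywood board 150 x 100 x 12 mm with two wooden battens on which the panel lies at the start. Origin at the centre of the board's underside, on the bench. Battens run along y at x = -45 and +45 mm, 16 mm wide, 50 mm long, tops 45 mm above the bench; between them and at the sides it is open down to the board.
- block: Fixed dark wooden block 80 x 50 x 46 mm with one straight slot along its y axis, in which the panel can stand on a short end, its sides then 3 mm proud of the block. Origin at the centre of its underside, on the bench. The slot is 8.5 mm wide, runs right through at x = 0, and its floor is 12 mm above the bench; its top 8 mm are chamfered, widening to 24.5 mm.
- slot_floor (a point): Middle of the slot's floor in the block, 12 mm above the bench; y along the slot, z up.
- holder: Fixed dark steel base 156 x 130 x 12 mm with two wooden rails (as the trestle's battens, tops 45 mm above the bench). Steel stops rise 4 mm above the rails: end stops, inner faces at x = +-59 mm; side stops at x = +-46 mm, inner faces at y = +-32 mm (4 mm clearance all round the panel). Clamp post at x = 46, y = 50 mm, 63 mm high. Origin at the centre of its underside, on the bench.
- seat (a point): Where the middle of the panel's sheet lies when seated in the holder: 48 mm above the bench over the holder's origin, axes as the holder's; the panel's long axis goes along x.
- clamp (a joint): Angle of the clamp bar: 0 is fully down, lying across the panel's end over the rail at x = +46 mm of the holder; it grows as the bar swings up and over towards the holder's +y side (1.57 is upright, 2.0 the stop). The hinge is stiff: the bar stays where it is left. About 2 N at clamp_push moves it.
- clamp_hinge (a point): Hinge of the clamp bar, axis along the holder's x, at x = 46, y = 50, z = 57 mm of the holder.
- clamp_push (a point): Point on the middle of the clamp bar 85 mm from the hinge. The bar is steel, 16 mm wide (along the hinge) and 10 mm thick, 104 mm long from the hinge, and ends in a black ball 24 mm across, centre 112 mm from the hinge. This point's z axis is the face that looks up when the bar is down.
- cup_a: Copper cup of punches, 46 mm across, 90 mm high in all, loose, standing among the fixtures. Origin under its centre.
- cup_b: Copper cup of punches, 52 mm across, 80 mm high in all, loose, standing among the fixtures. Origin under its centre.
- hammer: Chasing hammer with steel head, 240 mm long, lying at the right of the bench. Leave alone.
- mallet: Hammer with dark wooden head, 250 mm long, lying at the far side. Leave alone.
- punch_a: Steel punch, 120 mm long, 9 mm square, lying near the robot. Leave alone.
- punch_b: Steel punch, 120 mm long, 9 mm square, lying near the robot. Leave alone.
- pitch_bowl: Dark steel bowl filled with black pitch, 176 mm across, 95 mm high, at the far side. Leave alone.
- offcut: Plain flat copper offcut 120 x 90 x 4 mm lying on the bench at the far side. Leave alone.
Not all that is in view belongs to the job. What is shaped like the holder but yellow is not meant. There is more than one size of the panel; the job needs the largest.

How it is judged:
By the outcome, as a careful person would: the job done as asked, in the order asked, and still so for the second after the job is handed in, with the robot touching nothing.
It also fails if it takes over 72 s, if anything falls off the work surface, if the arm or the gripper's body presses on something with over 40 N, if the wrist force passes 120 N, or if a joint passes its speed limit or range.

## Working session

There is one attempt and no reset: what is moved stays moved. The work goes in short steps, Python scripts to look and compute and a tool call to move; the robot and the scene stay as the last step left them, time stands still between calls to the robot, and variables do not carry over. Pictures are saved under pics/ and viewed, at most 12 in all, crops included, and the job is handed in when it is done.

Besides the shell and the picture viewer there is one more tool, called after "Emit:" as name(argument=value, ...) on one line, values as JSON. move_arm: Moves the arm, as the interface text tells. Its arguments: {"type":"object","properties":{"rows":{"type":"array","items":{"type":"array","items":{"type":"number"}}},"grip_force":{"type":"number"}},"required":["rows"]}

```bash
mkdir -p pics; cat > h.py <<'E'
import numpy as np, cv2
from scipy.spatial.transform import Rotation as R
from bench import ctrl
def cam(n):
    c=ctrl.camera_model(n); return np.array(c["K"]),np.array(c["R"]),np.array(c["t"])
def proj(n,X):
    K,Rm,t=cam(n); p=(np.atleast_2d(X)@Rm.T+t)@K.T; return p[:,:2]/p[:,2:]
def back(n,uv,z):
    K,Rm,t=cam(n); uv=np.atleast_2d(np.array(uv,float)); d=np.c_[uv,np.ones(len(uv))]@np.linalg.inv(K).T@Rm; o=-Rm.T@t
    return o+d*((z-o[2])/d[:,2:])
E
python3 - <<'E'
from h import *
for n in("scene","top"):
    cv2.imwrite(f"pics/{n}0.png",ctrl.get_image(n))
    K,Rm,t=cam(n); print(n,K[0,0],(-Rm.T@t).round(3))
    for l in("panel","trestle","block","holder","clamp","cup_a"):
        print(n,l,[(np.round(d["bbox"]).astype(int).tolist(),round(d["score"],2)) for d in ctrl.search_frame(l,n)])
print(ctrl.sense())
E
```

```text
scene 497.982391329764 [ 1.573 -0.254  1.086]
scene panel [([392, 165, 422, 183], 0.75), ([426, 205, 455, 227], 0.75), ([434, 158, 449, 178], 0.69)]
scene trestle [([382, 169, 428, 203], 0.93)]
scene block [([317, 193, 336, 226], 0.96)]
scene holder [([186, 149, 238, 192], 0.87), ([392, 166, 423, 184], 0.61), ([192, 180, 236, 242], 0.58), ([393, 220, 482, 250], 0.37)]
scene clamp [([264, 187, 285, 214], 0.67), ([187, 165, 225, 173], 0.5), ([225, 182, 238, 224], 0.48)]
scene cup_a [([263, 184, 283, 213], 0.7), ([350, 168, 369, 197], 0.54)]
top 429.57645037727497 [ 0.321 -0.027  1.136]
top panel [([137, 234, 159, 267], 0.84), ([189, 214, 215, 255], 0.81), ([173, 165, 201, 187], 0.68), ([382, 127, 428, 175], 0.18)]
top trestle [([414, 196, 466, 260], 0.71)]
top block [([297, 187, 327, 224], 0.9)]
top holder [([416, 193, 466, 260], 0.88), ([419, 188, 426, 210], 0.72), ([403, 281, 473, 354], 0.67)]
top clamp [([419, 289, 472, 310], 0.77), ([419, 188, 426, 210], 0.49)]
top cup_a [([358, 216, 381, 239], 0.82), ([256, 225, 274, 246], 0.8), ([213, 286, 264, 299], 0.4)]
{'t': 0.7, 'joint_positions': array([1.20801606e+00, 8.68784382e-02, 1.75921872e-01, 1.65977046e+00,
       3.45908495e-05, 1.57075202e+00]), 'qd': array([ 1.38050406e-04, -5.57751005e-04,  6.59335236e-05, -3.23701121e-04,
       -6.79133108e-04, -5.92103107e-04]), 'tau': array([-1.34577393e-03, -5.19968319e+01,  4.64784300e+01,  1.27556959e-03,
        9.58811961e-05, -1.86214385e-05]), 'tcp_pos': array([0.19517774, 0.51421988, 0.24530726]), 'orientation': array([-5.66661782e-01, -3.09004265e+00, -1.16873295e-04]), 'force': array([ 0.62801926, -0.81790484, -0.7145803 ]), 'moment': array([-0.03067942,  0.03300305,  0.03197336]), 'finger_force': 0.0, 'width': 1.0015843970065434}
```

View pics/scene0.png

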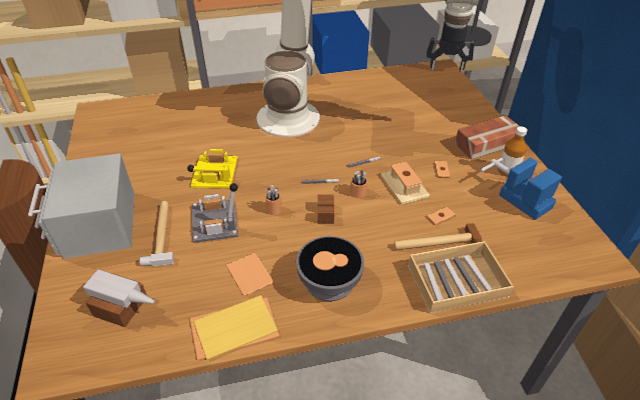

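View pics/top0.png

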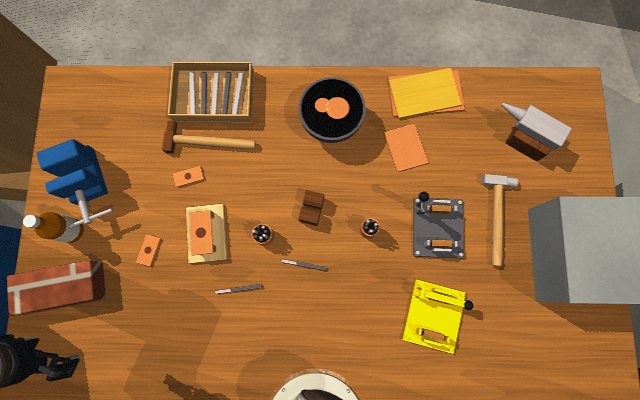

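Top view: the panel candidates are (202,232) on the trestle, (188,177) and (148,250). The one on the trestle is the largest and lies on two battens, so it fits. For the holder, the steel one at (440,228) is meant, not the yellow one at (435,316). The block is at (311,208) and the cups at (262,233) and (370,228). I'll confirm these in enlarged crops.

```bash
cat > crop.py <<'E'
from h import *
def crop(img,x,y,w,h,s):
    c=cv2.resize(img[y:y+h,x:x+w],None,fx=s,fy=s,interpolation=cv2.INTER_CUBIC)
    for i in range(0,w,10):
        cv2.line(c,(i*s,0),(i*s,6),(255,255,255),1); cv2.putText(c,str(x+i),(i*s,16),0,.35,(255,255,255),1)
    for i in range(0,h,10):
        cv2.line(c,(0,i*s),(6,i*s),(255,255,255),1); cv2.putText(c,str(y+i),(8,i*s+4),0,.35,(255,255,255),1)
    return c
E
python3 - <<'E'
from crop import *
im=cv2.imread("pics/top0.png")
A=np.hstack([crop(im,180,198,56,70,7),crop(im,408,188,58,70,7)])
B=crop(im,288,184,50,44,5)
cv2.imwrite("pics/c1.png",A)
sc=cv2.imread("pics/scene0.png")
C=np.hstack([crop(im,290,184,40,44,8),crop(sc,186,185,57,44,8)[:352]])
cv2.imwrite("pics/c2.png",C); print(A.shape,C.shape)
E
```

```text
(490, 798, 3) (352, 776, 3)
```

View pics/c1.png

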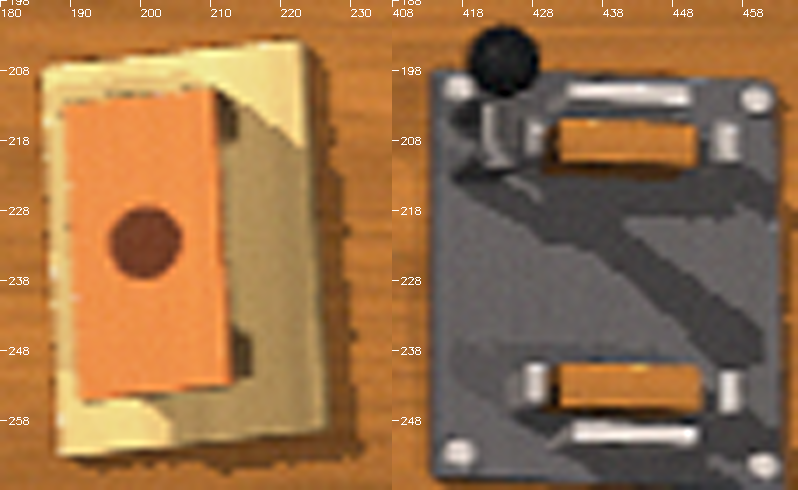

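View pics/c2.png

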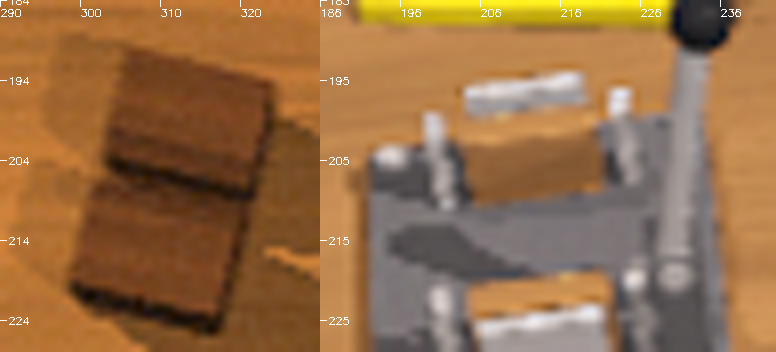

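The crops confirm the 110 mm panel with its dark mark on the trestle. They also show the steel holder with post and ball at its upper left (424,196), so its +x points away from the robot, and the block's slot running roughly across the image. Next I'll fit the poses.

```bash
python3 - <<'E'
from h import *
from scipy.optimize import least_squares
def cpx(p,x0,y0,s,ox=0): p=np.array(p,float); return np.c_[(p[:,0]-ox+.5)/s-.5+x0,(p[:,1]+.5)/s-.5+y0]
def fit(n,P,uv,g):
    P=np.array(P,float)/1000
    def X(q): return np.c_[P[:,0]*np.cos(q[2])-P[:,1]*np.sin(q[2])+q[0],P[:,0]*np.sin(q[2])+P[:,1]*np.cos(q[2])+q[1],P[:,2]]
    r=least_squares(lambda q:(proj(n,X(q))-uv).ravel(),g); 
    return r.x.round(4),np.degrees(r.x[2]).round(1),(r.fun.reshape(-1,2)).round(1).tolist()
# panel: image up=+x, left=+y
uv=cpx([(62,107),(213,88),(232,382),(82,402)],180,198,7)
print("panel",fit("top",[(55,28,51),(55,-28,51),(-55,-28,51),(-55,28,51)],uv,[.3,.3,0]))
uv=cpx([(534,138),(726,142),(536,384),(729,392),(431,70),(777,82),(432,473),(781,489)],408,188,7,392)
print("holder",fit("top",[(46,34,49),(46,-34,49),(-46,34,49),(-46,-34,49),(78,65,12),(78,-65,12),(-78,65,12),(-78,-65,12)],uv,[.3,-.3,0]))
print("hstops",fit("top",[(46,34,49),(46,-34,49),(-46,34,49),(-46,-34,49)],uv[:4],[.3,-.3,0]))
uv=cpx([(122,47),(272,90),(220,322),(70,283)],290,184,8)
print("block",fit("top",[(40,25,46),(40,-25,46),(-40,-25,46),(-40,25,46)],uv,[.3,0,0]))
uvb=cpx([(504,60)],408,188,7,392)
for z in(.15,.165,.18): print("ball",z,back("top",uvb,z).round(4))
for n,c in(("a",(262,233)),("b",(370,227))): print(n,back("top",c,.08).round(3))
# scene cross-check: slot & holder corner pixels
print("top cam up", cam("top")[1].round(3).tolist())
print(R.from_rotvec(ctrl.sense()["orientation"]).as_matrix().round(3))
E
```

```text
panel (array([0.4607, 0.2978, 0.1326]), np.float64(7.6), [[-0.1, -0.2], [-0.0, -0.2], [0.4, 0.3], [-0.3, 0.2]])
holder (array([ 0.4848, -0.3162, -0.0346]), np.float64(-2.0), [[0.3, -0.6], [-0.4, -0.1], [0.2, 0.0], [-0.3, 0.1], [0.1, -0.5], [-0.2, -0.2], [-0.2, 0.6], [0.4, 0.6]])
hstops (array([ 0.4845, -0.3163, -0.0316]), np.float64(-1.8), [[0.3, -0.4], [-0.4, 0.0], [0.3, 0.2], [-0.2, 0.2]])
block (array([ 0.5305,  0.0173, -0.2179]), np.float64(-12.5), [[0.3, 0.4], [0.3, -0.8], [-0.2, -0.1], [-0.4, 0.5]])
ball 0.15 [[ 0.5375 -0.2501  0.15  ]]
ball 0.165 [[ 0.5342 -0.2467  0.165 ]]
ball 0.18 [[ 0.5309 -0.2433  0.18  ]]
a [[0.457 0.136 0.08 ]]
b [[ 0.474 -0.131  0.08 ]]
top cam up [[0.01, -1.0, -0.015], [-0.981, -0.007, -0.196], [0.196, 0.017, -0.981]]
[[-0.935  0.355 -0.   ]
 [ 0.355  0.935  0.   ]
 [ 0.     0.    -1.   ]]
```

```bash
cat >> h.py <<'E'
def pose(G,yaw,phi):
    "grasp point world (m), yaw of the panel-x direction (deg), tilt phi (deg): 0 down, + outward"
    a,f=np.radians(yaw),np.radians(phi); e=np.array([np.cos(a),np.sin(a),0])
    z=np.sin(f)*e+[0,0,-np.cos(f)]; y=np.array([-e[1],e[0],0])
    return np.array(G)+.005*z, np.c_[np.cross(y,z),y,z]
def rel(T,P0=None):
    s=ctrl.sense(); p0=s["tcp_pos"]; R0=R.from_rotvec(s["orientation"])
    if P0 is not None: p0,R0=P0[0],R.from_matrix(P0[1])
    for t in T:
        p,M=pose(*t); rv=(R0.inv()*R.from_matrix(M)).as_rotvec(); d=R0.inv().apply(p-p0)*100
        print(t,'->',rv.round(3).tolist(),d.round(2).tolist())
def ex(yaw): a=np.radians(yaw); return np.array([np.cos(a),np.sin(a),0])
def off(G,yaw,phi,b):
    return (np.array(G)-b*pose(G,yaw,phi)[1][:,2]).round(4)
PAN=np.array([.4607,.2978,.048]); PY=7.6
BLK=np.array([.5305,.0173,.012]); BY=-12.5
HOL=np.array([.4848,-.3162,.048]); HY=-2.0
GP=PAN+.012*ex(PY)
E
python3 - <<'E'
from h import *
rel([(off(GP,PY,-45,.1)+[0,0,.05],PY,-45),(off(GP,PY,-45,.08),PY,-45),(GP,PY,-45)])
E
```

```text
(array([0.5427, 0.3087, 0.1687]), 7.6, -45) -> [0.195, 0.769, -0.469] [-39.47, -7.05, 8.01]
(array([0.5287, 0.3069, 0.1046]), 7.6, -45) -> [0.195, 0.769, -0.469] [-38.23, -7.72, 14.42]
(array([0.47259459, 0.29938708, 0.048     ]), 7.6, -45) -> [0.195, 0.769, -0.469] [-33.25, -10.41, 20.08]
```

Emit:
move_arm(rows=[[0.195,0.769,-0.469,-39.5,-7.1,8.0,7.4],[0.195,0.769,-0.469,-39.5,-7.1,8.0,7.4],[0.195,0.769,-0.469,-39.5,-7.1,8.0,7.4],[0.195,0.769,-0.469,-39.5,-7.1,8.0,7.4],[0.195,0.769,-0.469,-39.5,-7.1,8.0,7.4],[0.195,0.769,-0.469,-39.5,-7.1,8.0,7.4],[0.195,0.769,-0.469,-39.5,-7.1,8.0,7.4],[0.195,0.769,-0.469,-39.5,-7.1,8.0,7.4],[0.195,0.769,-0.469,-39.5,-7.1,8.0,7.4],[0.195,0.769,-0.469,-39.5,-7.1,8.0,7.4],[0.195,0.769,-0.469,-39.5,-7.1,8.0,7.4],[0.195,0.769,-0.469,-39.5,-7.1,8.0,7.4],[0.195,0.769,-0.469,-39.5,-7.1,8.0,7.4],[0.195,0.769,-0.469,-39.5,-7.1,8.0,7.4]])

```text
t: 2.1
tcp_pos: [0.5058, 0.2969, 0.1392]
orientation: [0.153, -2.397, 0.045]
force: [-1.1, 0.8, 0.3]
width: 0.863
finger_force: 0.0
```

```bash
python3 - <<'E'
from h import *
s=ctrl.sense(); print(s["t"],s["tcp_pos"].round(4),s["joint_positions"].round(2),pose((0.5427, 0.3087, 0.1687),7.6,-45)[0].round(4))
rel([(off(GP,PY,-45,.08),PY,-45),(GP,PY,-45)])
E
```

```text
2.1 [0.5058 0.2969 0.1392] [0.43 0.91 0.91 2.28 0.21 0.22] [0.5392 0.3082 0.1652]
(array([0.5287, 0.3069, 0.1046]), 7.6, -45) -> [0.014, 0.045, 0.001] [-4.08, 0.67, 1.45]
(array([0.47259459, 0.29938708, 0.048     ]), 7.6, -45) -> [0.014, 0.045, 0.001] [-3.72, 0.56, 9.44]
```

```bash
python3 - <<'E'
from h import *
G=off(GP,PY,-35,.08); rel([(G,PY,-35)]); print(pose(G,PY,-35)[0])
E
```

```text
(array([0.5181, 0.3055, 0.1135]), 7.6, -35) -> [0.014, -0.13, -0.0] [-2.78, 0.67, 1.51]
[0.51525731 0.3051207  0.10940424]
```

Emit:
move_arm(rows=[[0.014,-0.13,0,-2.8,0.7,1.5,7.4],[0.014,-0.13,0,-2.8,0.7,1.5,7.4],[0.014,-0.13,0,-2.8,0.7,1.5,7.4],[0.014,-0.13,0,-2.8,0.7,1.5,7.4]])

```text
t: 2.5
tcp_pos: [0.516, 0.3046, 0.1112]
orientation: [0.166, -2.525, 0.052]
force: [0.3, 0.8, 0.3]
width: 0.868
finger_force: 0.0
```

```bash
python3 - <<'E'
from h import *
s=ctrl.sense(); print(s["t"],s["tcp_pos"].round(4),s["joint_positions"].round(2))
a,b=ctrl.get_image("top"),ctrl.get_image("scene")
from crop import crop
cv2.imwrite("pics/p1.png",np.hstack([crop(a,170,190,66,80,6),crop(b,370,120,66,80,6)]))
rel([(GP,PY,-35)]); print(pose(GP,PY,-35)[0])
E
```

```text
2.5 [0.516  0.3046 0.1112] [0.45 0.81 0.75 2.1  0.18 0.27]
(array([0.47259459, 0.29938708, 0.048     ]), 7.6, -35) -> [0.001, 0.0, -0.002] [0.06, 0.07, 8.14]
[0.4697519  0.29900778 0.04390424]
```

View pics/p1.png

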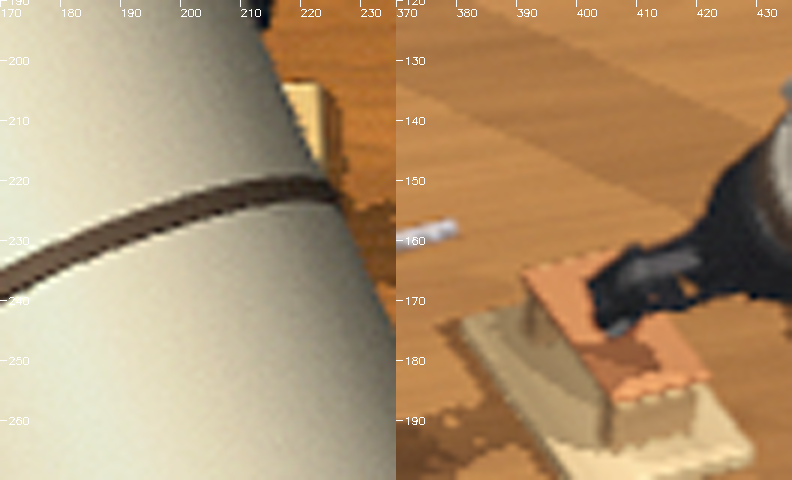

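The scene crop shows the open fingers over the panel at about (402,170), aligned with it. I'll move in and close.

Emit:
move_arm(rows=[[0,0,0,0,0,2.5,7.4],[0,0,0,0,0,5,7.4],[0,0,0,0,0,7,7.4],[0,0,0,0.05,0.05,8.0,7.4],[0,0,0,0.05,0.05,8.0,7.4],[0,0,0,0.05,0.05,8.0,7.4]])

```text
t: 3.2
tcp_pos: [0.4707, 0.299, 0.0442]
orientation: [0.165, -2.526, 0.053]
force: [0.4, -0.1, 0.5]
width: 0.87
finger_force: 0.0
```

Emit:
move_arm(grip_force=50, rows=[[0,0,0,0,0,0,6.4],[0,0,0,0,0,0,6.0],[0,0,0,0,0,0,5.0],[0,0,0,0,0,0,4.5],[0,0,0,0,0,0,4.5],[0,0,0,0,0,0,4.5],[0,0,0,0,0,0,4.5]])

```text
t: 3.9
tcp_pos: [0.4707, 0.299, 0.044]
orientation: [0.165, -2.527, 0.052]
force: [4.8, 0.0, 5.4]
width: 0.641
finger_force: 53.5
```

```bash
python3 - <<'E'
from h import *
s=ctrl.sense(); print(s["t"],s["tcp_pos"].round(4),s["joint_positions"].round(2),pose(GP,PY,-35)[0])
L=GP+[0,0,.16]
gs=BLK+[0,0,.055+.012]
rel([(L,PY,-35),(L,PY,55),(gs+[0,0,.12],BY,55),(gs+[0,0,.05],BY,55),(gs,BY,55)])
E
```

```text
3.9 [0.4707 0.299  0.044 ] [0.47 0.7  0.44 1.9  0.19 0.28] [0.4697519  0.29900778 0.04390424]
(array([0.47259459, 0.29938708, 0.208     ]), 7.6, -35) -> [0.001, 0.001, -0.002] [9.23, 0.01, -13.06]
(array([0.47259459, 0.29938708, 0.208     ]), 7.6, 55) -> [-0.001, -1.57, -0.002] [8.73, 0.01, -13.56]
(array([0.5305, 0.0173, 0.199 ]), -12.5, 55) -> [0.067, -1.552, 0.381] [6.54, -28.85, -13.98]
(array([0.5305, 0.0173, 0.129 ]), -12.5, 55) -> [0.067, -1.552, 0.381] [2.53, -28.85, -8.24]
(array([0.5305, 0.0173, 0.079 ]), -12.5, 55) -> [0.067, -1.552, 0.381] [-0.33, -28.85, -4.14]
```

Emit:
move_arm(rows=[[0,0,0,0.6,0,-0.8,4.5],[0,0,0,2,0,-3,4.5],[0,0,0,4.5,0,-6.5,4.5],[0,0,0,7,0,-10,4.5],[0,0,0,9.2,0,-13.0,4.5],[0,-1.57,0,8.7,0,-13.5,4.5],[0,-1.57,0,8.7,0,-13.5,4.5],[0,-1.57,0,8.7,0,-13.5,4.5],[0,-1.57,0,8.7,0,-13.5,4.5],[0,-1.57,0,8.7,0,-13.5,4.5],[0,-1.57,0,8.7,0,-13.5,4.5],[0,-1.57,0,8.7,0,-13.5,4.5],[0,-1.57,0,8.7,0,-13.5,4.5],[0,-1.57,0,8.7,0,-13.5,4.5],[0,-1.57,0,8.7,0,-13.5,4.5],[0,-1.57,0,8.7,0,-13.5,4.5],[0,-1.57,0,8.7,0,-13.5,4.5],[0,-1.57,0,8.7,0,-13.5,4.5]])

```text
t: 5.7
tcp_pos: [0.4759, 0.2999, 0.2041]
orientation: [-0.144, 2.181, 0.074]
force: [-0.2, 0.7, -1.1]
width: 0.642
finger_force: 53.3
```

```bash
python3 - <<'E'
from h import *
s=ctrl.sense(); print(s["t"],s["tcp_pos"].round(4),s["joint_positions"].round(2),s["width"],s["finger_force"])
gs=BLK+[0,0,.055+.012]
L=GP+[0,0,.16]
rel([(L,PY,55),(gs+[0,0,.10],BY,55),(gs+[0,0,.05],BY,55),(gs,BY,55)])
E
```

```text
5.7 [0.4759 0.2999 0.2041] [ 0.81 -0.64 -0.79  0.59 -0.54  0.44] 0.6417774514926731 53.34423065185547
(array([0.47259459, 0.29938708, 0.208     ]), 7.6, 55) -> [-0.001, -0.003, -0.0] [-0.13, -0.01, 0.0]
(array([0.5305, 0.0173, 0.179 ]), -12.5, 55) -> [0.286, -0.003, 0.202] [1.09, -28.87, 3.33]
(array([0.5305, 0.0173, 0.129 ]), -12.5, 55) -> [0.286, -0.003, 0.202] [5.18, -28.87, 6.21]
(array([0.5305, 0.0173, 0.079 ]), -12.5, 55) -> [0.286, -0.003, 0.202] [9.27, -28.87, 9.09]
```

Emit:
move_arm(rows=[[0.286,0,0.202,-0.5,-28.9,2.2,4.5],[0.286,0,0.202,-0.5,-28.9,2.2,4.5],[0.286,0,0.202,-0.5,-28.9,2.2,4.5],[0.286,0,0.202,-0.5,-28.9,2.2,4.5],[0.286,0,0.202,-0.5,-28.9,2.2,4.5],[0.286,0,0.202,-0.5,-28.9,2.2,4.5],[0.286,0,0.202,-0.5,-28.9,2.2,4.5],[0.286,0,0.202,-0.5,-28.9,2.2,4.5],[0.286,0,0.202,1.1,-28.9,3.3,4.5],[0.286,0,0.202,3.5,-28.9,5.0,4.5],[0.286,0,0.202,4.0,-28.9,5.4,4.5],[0.286,0,0.202,4.0,-28.9,5.4,4.5]])

```text
t: 6.9
tcp_pos: [0.5348, 0.0173, 0.1392]
orientation: [0.237, 2.175, -0.124]
force: [-0.2, -0.4, -2.4]
width: 0.643
finger_force: 54.0
```

```bash
python3 - <<'E'
from h import *
from crop import crop
s=ctrl.sense(); print(s["t"],s["tcp_pos"].round(4),s["joint_positions"].round(2),s["width"])
a,b=ctrl.get_image("top"),ctrl.get_image("scene")
cv2.imwrite("pics/top1.png",a);cv2.imwrite("pics/sc1.png",b)
Rt=R.from_rotvec(s["orientation"]); G=s["tcp_pos"]-.005*Rt.as_matrix()[:,2]
print("G",G.round(4))
# draw predicted panel (vertical) and block slot mouth in scene
y=Rt.as_matrix()[:,1]
P=[G+y*sy*.028+[0,0,dz] for sy,dz in((-1,-.067),(1,-.067),(1,.043),(-1,.043))]
c=ex(BY);n=np.array([-c[1],c[0],0])
S=[BLK+c*sx*.04+n*sy*.025+[0,0,.034] for sx,sy in((1,1),(1,-1),(-1,-1),(-1,1))]
S2=[BLK+c*sx*.01225+n*sy*.025+[0,0,.034] for sx,sy in((1,1),(1,-1),(-1,-1),(-1,1))]
out=[]
for n_,im,x,y0,w,h in(("scene",b,300,150,50,80),("top",a,285,175,50,60)):
    k=8; s_=7
    c_=crop(im,x,y0,w,h,s_)
    for Q,col in((P,(0,255,0)),(S,(255,255,0)),(S2,(255,0,255))):
        q=((proj(n_,np.array(Q))-[x,y0]+.5)*s_).astype(int); cv2.polylines(c_,[q],True,col,1)
    if h*s_<560: c_=np.vstack([c_,np.zeros((560-h*s_,w*s_,3),np.uint8)])
    out.append(c_)
cv2.imwrite("pics/p2.png",np.hstack(out))
E
```

```text
6.9 [0.5348 0.0173 0.1392] [ 0.2  -0.81 -1.01  0.46 -0.34  0.25] 0.6434582114482226
G [0.5308 0.0181 0.1421]
```

View pics/p2.png

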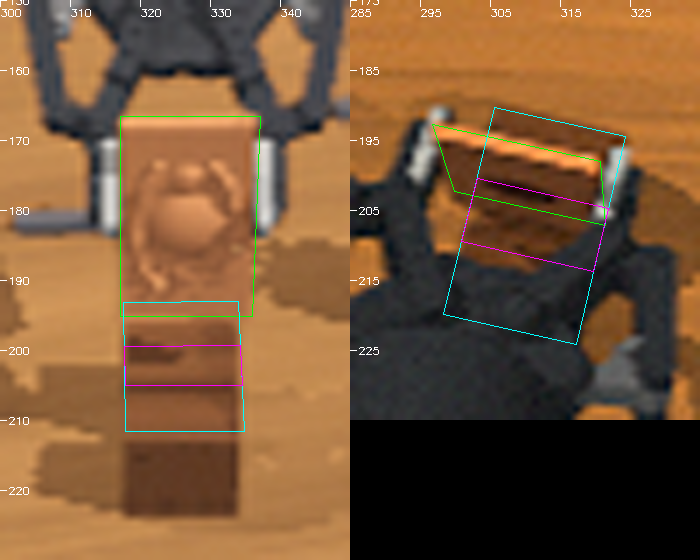

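The relief faces outward and the panel hangs vertical; its outline at (317–337, 166–196) matches the prediction. The block's near edge sits about 1.5 px off its prediction, so I'll refine the slot position numerically with rectified profiles.

```bash
python3 - <<'E'
from h import *
s=ctrl.sense(); Rt=R.from_rotvec(s["orientation"]).as_matrix(); G=s["tcp_pos"]-.005*Rt[:,2]
def rect(n,f,o,yaw,z,hx=60,hy=45):
    im=cv2.cvtColor(cv2.imread(f),cv2.COLOR_BGR2GRAY).astype(np.float32)
    xs=np.arange(-hx,hx+1)/1000; ys=np.arange(-hy,hy+1)/1000
    c=ex(yaw); m=np.array([-c[1],c[0],0]); X=o[None,None]*1.+xs[:,None,None]*c+ys[None,:,None]*m; X[...,2]=z
    p=proj(n,X.reshape(-1,3)).reshape(*X.shape[:2],2).astype(np.float32)
    return cv2.remap(im,p[...,0],p[...,1],cv2.INTER_CUBIC)
for n,f in(("top","pics/top0.png"),("scene","pics/scene0.png")):
    r=rect(n,f,BLK,BY,.046)
    print(n,"x prof -60..60 step2 (y in +-18)"); print(r[:,27:64].mean(1)[::2].astype(int).tolist())
    for nm,sl in(("y<-6",slice(27,40)),("y>6",slice(51,64))):
        print(nm,r[30:92,sl].mean(1).astype(int).tolist(),"from -30")
    print("y prof",r[80:95].mean(0)[::2].astype(int).tolist(),"from -45 step2")
for n,f in(("top","pics/top1.png"),("scene","pics/sc1.png")):
    r=rect(n,f,G,BY,G[2]+.043,20,45); print(n,"panel top edge x from -20",r[:,30:61].mean(1).astype(int).tolist())
    r=rect(n,f,G,BY,G[2]+.043,3,45); print("  y",r[2:5].mean(0)[::2].astype(int).tolist())
E
```

```text
top x prof -60..60 step2 (y in +-18)
[131, 130, 124, 117, 106, 102, 97, 81, 46, 23, 28, 60, 80, 78, 77, 79, 82, 84, 83, 78, 76, 75, 75, 78, 80, 72, 65, 63, 57, 52, 39, 25, 37, 62, 66, 61, 59, 69, 78, 77, 76, 79, 82, 83, 81, 78, 75, 75, 75, 74, 80, 107, 122, 120, 121, 122, 122, 121, 121, 124, 130]
y<-6 [80, 79, 79, 81, 83, 84, 83, 80, 78, 78, 78, 78, 77, 77, 77, 76, 75, 76, 76, 75, 71, 67, 65, 65, 63, 59, 56, 54, 51, 45, 36, 28, 25, 29, 40, 52, 60, 64, 65, 64, 62, 61, 61, 65, 70, 76, 78, 78, 77, 77, 78, 79, 79, 79, 80, 82, 82, 82, 81, 80, 79, 78] from -30
y>6 [79, 83, 85, 85, 85, 84, 83, 81, 78, 76, 74, 73, 72, 72, 74, 78, 81, 82, 82, 79, 75, 70, 66, 63, 62, 61, 59, 56, 53, 47, 39, 30, 25, 27, 37, 51, 63, 67, 67, 64, 61, 59, 58, 61, 67, 74, 78, 78, 76, 74, 74, 76, 78, 81, 84, 85, 84, 82, 80, 78, 77, 75] from -30
y prof [100, 102, 100, 97, 98, 95, 95, 97, 87, 65, 55, 73, 82, 79, 79, 78, 79, 78, 80, 80, 79, 80, 79, 78, 80, 79, 79, 81, 80, 78, 77, 77, 76, 77, 81, 95, 109, 112, 111, 110, 110, 111, 113, 110, 110, 112] from -45 step2
scene x prof -60..60 step2 (y in +-18)
[153, 154, 154, 15
[... 1267 characters left out ...]
5, 124, 122, 121]
  y [120, 111, 99, 89, 118, 180, 197, 126, 52, 100, 132, 132, 107, 103, 117, 123, 116, 106, 100, 107, 122, 127, 116, 103, 107, 126, 126, 114, 118, 128, 132, 135, 134, 100, 89, 138, 183, 146, 92, 97, 111, 119, 128, 127, 123, 120]
scene panel top edge x from -20 [134, 145, 147, 147, 148, 150, 151, 151, 151, 151, 150, 150, 149, 148, 148, 146, 146, 147, 149, 151, 154, 159, 165, 174, 182, 188, 188, 182, 171, 158, 145, 134, 128, 125, 124, 122, 121, 122, 123, 124, 124]
  y [64, 67, 71, 72, 74, 74, 72, 67, 76, 101, 133, 152, 154, 153, 152, 151, 151, 152, 152, 152, 151, 152, 153, 156, 157, 158, 159, 158, 157, 158, 160, 164, 158, 143, 129, 111, 91, 76, 72, 72, 73, 74, 71, 59, 48, 55]
```

```bash
python3 - <<'E'
from h import *
s=ctrl.sense(); Rt=R.from_rotvec(s["orientation"]).as_matrix(); G=s["tcp_pos"]-.005*Rt[:,2]
y=Rt[:,1]; c=ex(BY); print("yaxis",y.round(4), "z", Rt[:,2].round(4))
def vr(n,f,dx,zs,ys):
    im=cv2.imread(f).astype(np.float32)
    X=G+dx*c+np.array(zs)[:,None,None]/1000*np.array([0,0,1.])+np.array(ys)[None,:,None]/1000*y
    p=proj(n,X.reshape(-1,3)).reshape(*X.shape[:2],2).astype(np.float32)
    return cv2.remap(im,p[...,0],p[...,1],cv2.INTER_CUBIC)[...,2]
zs=np.arange(55,29,-1); print("scene front top z55..30",vr("scene","pics/sc1.png",.003,zs,range(-18,19)).mean(1).astype(int).tolist())
zs=np.arange(-50,-85,-1); print("scene front bottom z-50..",vr("scene","pics/sc1.png",.003,zs,range(-18,19)).mean(1).astype(int).tolist())
zs=np.arange(-20,-100,-2); print("top back face z-20..-98 step2",vr("top","pics/top1.png",-.003,zs,range(-10,11)).mean(1).astype(int).tolist())
E
```

```text
yaxis [2.162e-01 9.764e-01 9.000e-04] z [ 0.7999 -0.1766 -0.5736]
scene front top z55..30 [193, 194, 193, 193, 192, 191, 190, 192, 196, 201, 208, 217, 229, 240, 245, 242, 229, 212, 195, 182, 175, 172, 169, 168, 169, 171]
scene front bottom z-50.. [166, 166, 166, 166, 165, 165, 166, 168, 169, 171, 172, 172, 171, 172, 174, 179, 182, 183, 178, 170, 161, 151, 144, 140, 139, 139, 137, 137, 137, 136, 134, 132, 129, 126, 123]
top back face z-20..-98 step2 [51, 44, 37, 32, 29, 29, 31, 35, 40, 48, 56, 65, 73, 80, 86, 90, 93, 94, 94, 93, 93, 92, 92, 92, 91, 90, 88, 86, 83, 80, 77, 74, 72, 70, 70, 69, 70, 70, 71, 72]
```

Emit:
move_arm(rows=[[0,0,0,0.2,0,0.6,4.5],[0,0,0,1.0,0,1.15,4.5],[0,0,0,1.7,0,1.6,4.5],[0,0,0,2.26,0,2.0,4.5],[0,0,0,2.6,0,2.25,4.5],[0,0,0,2.9,0,2.47,4.5],[0,0,0,3.1,0,2.6,4.5],[0,0,0,3.1,0,2.6,4.5]])

```text
t: 7.8
tcp_pos: [0.5383, 0.0152, 0.0996]
orientation: [0.239, 2.173, -0.124]
force: [1.0, 0.6, -2.9]
width: 0.639
finger_force: 54.0
```

```bash
python3 - <<'E'
from h import *
from crop import crop
s=ctrl.sense(); print(s["t"],s["tcp_pos"].round(4),s["force"].round(1),s["moment"].round(2))
Rt=R.from_rotvec(s["orientation"]).as_matrix(); print("G",(s["tcp_pos"]-.005*Rt[:,2]).round(4))
a,b=ctrl.get_image("top"),ctrl.get_image("scene")
cv2.imwrite("pics/p3.png",np.hstack([crop(b,300,160,44,66,9),crop(a,285,175,44,66,9)]))
E
```

```text
7.8 [0.5383 0.0152 0.0996] [ 1.   0.6 -2.9] [0.23 1.07 0.03]
G [0.5343 0.0161 0.1025]
```

View pics/p3.png

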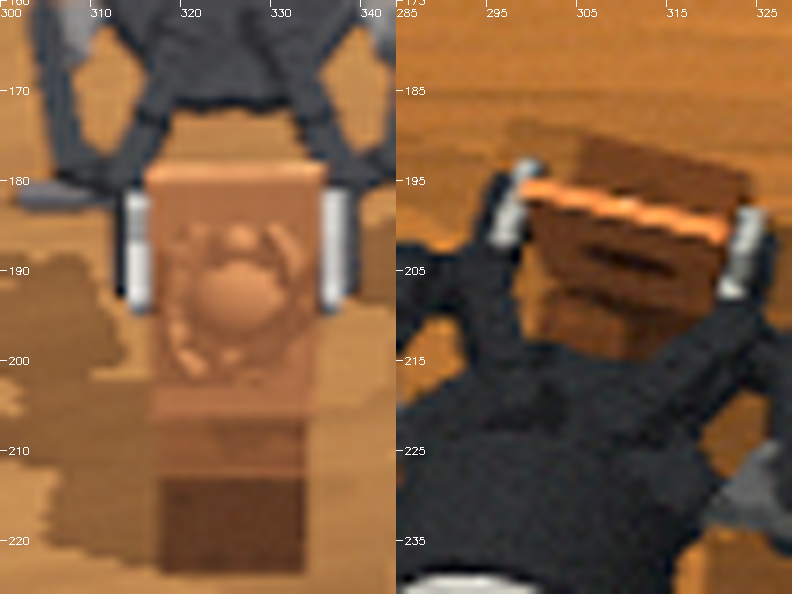

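The panel's lower end is inside the slot (scene, about row 206) with almost no force. I'll continue down slowly.

Emit:
move_arm(rows=[[0,0,0,0.41,0,0.29,4.5],[0,0,0,0.82,0,0.57,4.5],[0,0,0,1.15,0,0.8,4.5],[0,0,0,1.31,0,0.92,4.5],[0,0,0,1.39,0,0.98,4.5],[0,0,0,1.39,0,0.98,4.5]])

```text
t: 8.5
tcp_pos: [0.5384, 0.0153, 0.0827]
orientation: [0.239, 2.173, -0.124]
force: [0.2, 0.1, -2.0]
width: 0.645
finger_force: 54.0
```

Emit:
move_arm(rows=[[0,0,0,0.08,0,0.06,4.5],[0,0,0,0.08,0,0.06,4.5]])

```text
t: 8.7
tcp_pos: [0.5385, 0.0153, 0.082]
orientation: [0.239, 2.172, -0.124]
force: [-0.4, -0.1, -1.9]
width: 0.644
finger_force: 54.0
```

Emit:
move_arm(rows=[[0,0,0,0.08,0,0.06,4.5],[0,0,0,0.08,0,0.06,4.5]])

```text
t: 8.9
tcp_pos: [0.5385, 0.0152, 0.0808]
orientation: [0.239, 2.172, -0.124]
force: [0.5, 1.0, -2.3]
width: 0.645
finger_force: 54.0
```

Emit:
move_arm(rows=[[0,0,0,0.12,0,0.09,4.5],[0,0,0,0.12,0,0.09,4.5]])

```text
t: 9.1
tcp_pos: [0.5384, 0.0152, 0.0791]
orientation: [0.239, 2.173, -0.124]
force: [-0.3, -0.0, -2.9]
width: 0.644
finger_force: 54.0
```

Emit:
move_arm(rows=[[0,0,0,0.12,0,0.09,4.5],[0,0,0,0.12,0,0.09,4.5]])

```text
t: 9.3
tcp_pos: [0.5385, 0.0152, 0.0776]
orientation: [0.239, 2.173, -0.124]
force: [-0.1, 0.2, -2.3]
width: 0.639
finger_force: 54.0
```

Emit:
move_arm(rows=[[0,0,0,0.08,0,0.06,4.5],[0,0,0,0.08,0,0.06,4.5]])

```text
t: 9.5
tcp_pos: [0.5386, 0.0152, 0.0768]
orientation: [0.239, 2.173, -0.124]
force: [-0.2, 0.3, -3.3]
width: 0.644
finger_force: 54.0
```

Emit:
move_arm(rows=[[0,0,0,0.08,0,0.06,4.5],[0,0,0,0.08,0,0.06,4.5]])

```text
t: 9.7
tcp_pos: [0.5388, 0.0152, 0.0763]
orientation: [0.239, 2.172, -0.124]
force: [-2.8, 0.5, 1.2]
width: 0.644
finger_force: 54.3
```

Emit:
move_arm(rows=[[0,0,0,0.08,0,0.06,4.5],[0,0,0,0.08,0,0.06,4.5]])

```text
t: 9.9
tcp_pos: [0.5392, 0.0151, 0.0762]
orientation: [0.24, 2.17, -0.124]
force: [-7.9, 0.4, 5.8]
width: 0.645
finger_force: 54.6
```

Emit:
move_arm(rows=[[0,0,0,0.08,0,0.06,4.5],[0,0,0,0.08,0,0.06,4.5]])

```text
t: 10.1
tcp_pos: [0.5396, 0.0151, 0.0762]
orientation: [0.24, 2.169, -0.124]
force: [-11.0, 0.1, 9.2]
width: 0.641
finger_force: 55.0
```

Contact with the slot floor came at G.z ≈ 79 mm, as predicted. Now I'll release and retreat.

Emit:
move_arm(rows=[[0,0,0,-0.08,0,-0.06,5.8],[0,0,0,-0.1,0,-0.1,6.4],[0,0,0,-0.1,0,-0.1,7.2],[0,0,0,-0.1,0,-0.1,7.2],[0,0,0,-0.1,0,-0.1,7.2],[0,0,0,-0.1,0,-2,7.2],[0,0,0,-0.1,0,-5,7.2],[0,0,0,-0.1,0,-9,7.2],[0,0,0,-0.1,0,-11,7.2],[0,0,0,-0.1,0,-11,7.2]])

```text
t: 11.1
tcp_pos: [0.4989, 0.0602, 0.1351]
orientation: [0.258, 2.196, -0.151]
force: [1.5, 0.2, 0.3]
width: 0.845
finger_force: 0.0
```

```bash
cat >> h.py <<'E'
BLK2=np.array([.5343,.0161,.012])
GS=BLK2+[0,0,.067]
E
python3 - <<'E'
from h import *
from crop import crop
s=ctrl.sense(); print(s["t"],s["tcp_pos"].round(4),s["force"].round(1),s["joint_positions"].round(2))
a,b=ctrl.get_image("top"),ctrl.get_image("scene")
cv2.imwrite("pics/p4.png",np.hstack([crop(b,296,160,44,66,9),crop(a,285,175,44,66,9)]))
p=pose((0,0,0),BY,55)
hi=s["tcp_pos"]-.005*R.from_rotvec(s["orientation"]).as_matrix()[:,2]; hi[2]=.26
pre=off(GS,BY,-35,.09)
rel([(hi,BY,40),(BLK2+[0,0,.25],BY,0),(pre+[0,0,.1],BY,-35),(pre,BY,-35),(GS,BY,-35)])
E
```

```text
11.1 [0.4989 0.0602 0.1351] [1.5 0.2 0.3] [ 0.38 -0.85 -1.    0.59 -0.5   0.39]
(array([0.49498439, 0.06117029, 0.26      ]), -12.5, 40) -> [-0.029, 0.234, -0.004] [-9.86, -0.1, -7.4]
(array([0.5343, 0.0161, 0.262 ]), -12.5, 0) -> [-0.026, 0.932, -0.014] [-12.6, -3.55, -3.74]
(array([0.5847, 0.0049, 0.2527]), -12.5, -35) -> [-0.023, 1.543, -0.022] [-14.83, -3.42, 0.68]
(array([0.5847, 0.0049, 0.1527]), -12.5, -35) -> [-0.023, 1.543, -0.022] [-6.8, -3.25, 6.63]
(array([0.5343, 0.0161, 0.079 ]), -12.5, -35) -> [-0.023, 1.543, -0.022] [2.19, -3.25, 6.88]
```

View pics/p4.png

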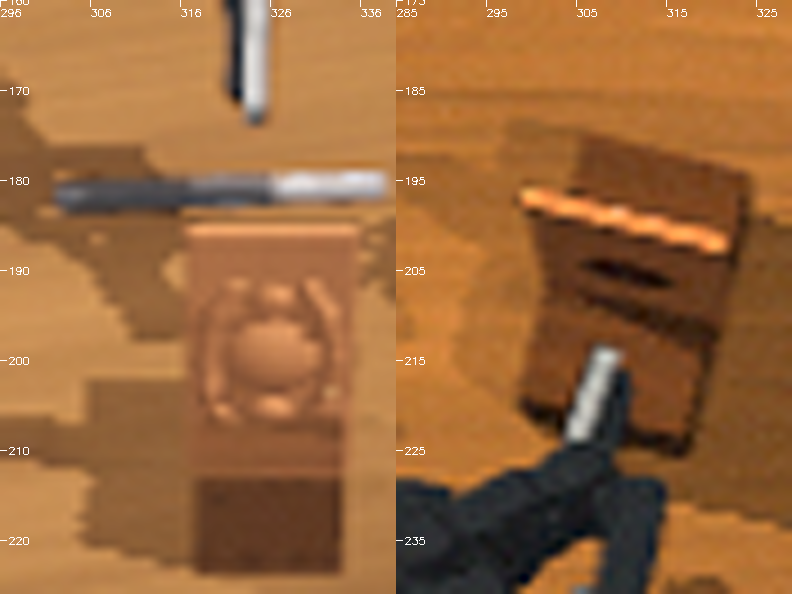

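The panel stands in the slot, relief facing outward: scene (317–336, 185–212), top edge in the top view from (299,197) to (321,202). The gripper is clear, though joint 2 was at its limit during the retreat. I'll check the lean.

```bash
python3 - <<'E'
from h import *
for n in("top","scene"):
    im=ctrl.get_image(n); cv2.imwrite(f"pics/{n}2.png",im); im=im.astype(np.float32)
    c=ex(BY); m=np.array([-c[1],c[0],0])
    X=BLK2+np.arange(-20,21)[:,None,None]/1000*c+np.arange(-40,41)[None,:,None]/1000*m; X[...,2]=.122
    p=proj(n,X.reshape(-1,3)).reshape(41,81,2).astype(np.float32); r=cv2.remap(im,p[...,0],p[...,1],cv2.INTER_CUBIC)[...,2]
    print(n,"x -20..",r[:,25:56].mean(1).astype(int).tolist()); print("yneg",r[:,18:30].mean(1).argmax()-20,"ypos",r[:,51:63].mean(1).argmax()-20)
    k=r[:,25:56].mean(1).argmax(); print(" y -40 step2",r[k-1:k+2].mean(0)[::2].astype(int).tolist())
E
```

```text
top x -20.. [92, 101, 99, 87, 70, 54, 48, 58, 76, 92, 100, 99, 97, 91, 82, 86, 123, 186, 241, 267, 261, 227, 175, 128, 110, 117, 126, 128, 126, 124, 121, 119, 116, 115, 114, 114, 113, 113, 114, 118, 127]
yneg -1 ypos -1
 y -40 step2 [124, 126, 126, 124, 101, 67, 122, 217, 266, 272, 265, 248, 246, 256, 269, 268, 257, 243, 246, 262, 269, 264, 245, 243, 257, 268, 265, 242, 235, 248, 259, 263, 242, 232, 218, 140, 149, 162, 160, 159, 161]
scene x -20.. [178, 180, 180, 178, 169, 158, 147, 135, 125, 117, 112, 112, 117, 127, 140, 155, 172, 189, 202, 210, 217, 224, 229, 230, 228, 223, 215, 205, 195, 185, 177, 173, 172, 171, 170, 170, 171, 171, 172, 172, 172]
yneg 3 ypos 3
 y -40 step2 [137, 137, 136, 134, 132, 148, 180, 211, 228, 233, 231, 230, 231, 231, 231, 229, 228, 228, 228, 228, 229, 229, 229, 229, 228, 227, 227, 227, 228, 227, 227, 228, 228, 222, 206, 188, 175, 162, 146, 143, 164]
```

Emit:
move_arm(rows=[[-0.029,0.23,0,-5,-0.1,-3.7,7.4],[-0.029,0.23,0,-9.8,-0.1,-7.4,7.4],[-0.029,0.23,0,-9.8,-0.1,-7.4,7.4],[-0.029,0.23,0,-9.8,-0.1,-7.4,7.4],[-0.026,0.93,0,-12.6,-3.5,-3.7,7.4],[-0.026,0.93,0,-12.6,-3.5,-3.7,7.4],[-0.026,0.93,0,-12.6,-3.5,-3.7,7.4],[-0.026,0.93,0,-12.6,-3.5,-3.7,7.4],[-0.026,0.93,0,-12.6,-3.5,-3.7,7.4],[-0.024,1.54,-0.02,-14.8,-3.4,0.7,7.4],[-0.024,1.54,-0.02,-14.8,-3.4,0.7,7.4],[-0.024,1.54,-0.02,-14.8,-3.4,0.7,7.4],[-0.024,1.54,-0.02,-14.8,-3.4,0.7,7.4],[-0.024,1.54,-0.02,-14.8,-3.4,0.7,7.4],[-0.024,1.54,-0.02,-14.8,-3.4,0.7,7.4],[-0.024,1.54,-0.02,-14.8,-3.4,0.7,7.4]])

```text
t: 12.9
tcp_pos: [0.5651, 0.0062, 0.2287]
orientation: [-0.286, -2.543, -0.093]
force: [0.1, -0.1, 0.5]
width: 0.864
finger_force: 0.0
```

```bash
python3 - <<'E'
from h import *
s=ctrl.sense(); print(s["t"],s["tcp_pos"].round(4),s["joint_positions"].round(2))
pre=off(GS,BY,-35,.09)
print(pose(pre+[0,0,.1],BY,-35)[0])
rel([(pre+[0,0,.03],BY,-35),(pre,BY,-35),(off(GS,BY,-35,.02),BY,-35),(GS,BY,-35)])
E
```

```text
12.9 [0.5651 0.0062 0.2287] [-0.04  0.73  0.86  2.28  0.11  0.15]
[0.5819001  0.00552072 0.24860424]
(array([0.5847, 0.0049, 0.1827]), -12.5, -35) -> [0.008, 0.025, -0.003] [-4.15, 0.29, 3.26]
(array([0.5847, 0.0049, 0.1527]), -12.5, -35) -> [0.008, 0.025, -0.003] [-5.81, 0.27, 5.76]
(array([0.5455, 0.0136, 0.0954]), -12.5, -35) -> [0.008, 0.025, -0.003] [-5.63, 0.22, 12.76]
(array([0.5343, 0.0161, 0.079 ]), -12.5, -35) -> [0.008, 0.025, -0.003] [-5.58, 0.2, 14.76]
```

Emit:
move_arm(rows=[[0.008,0.025,0,-4.15,0.3,3.3,7.4],[0.008,0.025,0,-4.15,0.3,3.3,7.4],[0.008,0.025,0,-5.0,0.3,4.5,7.4],[0.008,0.025,0,-5.8,0.3,5.8,7.4],[0.008,0.025,0,-5.8,0.3,5.8,7.4],[0.008,0.025,0,-5.8,0.3,5.8,7.4]])

```text
t: 13.5
tcp_pos: [0.5819, 0.0066, 0.1527]
orientation: [-0.279, -2.524, -0.086]
force: [0.2, -0.1, -0.1]
width: 0.865
finger_force: 0.0
```

```bash
python3 - <<'E'
from h import *
s=ctrl.sense(); print(s["t"],s["tcp_pos"].round(4),s["joint_positions"].round(2),pose(off(GS,BY,-35,.09),BY,-35)[0])
rel([(GS,BY,-35)])
E
```

```text
13.5 [0.5819 0.0066 0.1527] [-0.04  0.78  0.78  2.17  0.1   0.15] [0.5819001  0.00552072 0.14860424]
(array([0.5343, 0.0161, 0.079 ]), -12.5, -35) -> [0.0, 0.006, -0.002] [-0.2, -0.11, 9.32]
```

Emit:
move_arm(rows=[[0,0,0,-0.1,-0.1,2.5,7.4],[0,0.006,0,-0.2,-0.1,5,7.4],[0,0.006,0,-0.2,-0.1,7.5,7.4],[0,0.006,0,-0.2,-0.1,8.8,7.4],[0,0.006,0,-0.2,-0.1,9.3,7.4],[0,0.006,0,-0.2,-0.1,9.3,7.4],[0,0.006,0,-0.2,-0.1,9.3,7.4]])

```text
t: 14.2
tcp_pos: [0.5327, 0.0167, 0.0735]
orientation: [-0.278, -2.517, -0.087]
force: [0.2, -0.0, -0.1]
width: 0.87
finger_force: 0.0
```

Emit:
move_arm(grip_force=50, rows=[[0,0,0,0,0,0,6.4],[0,0,0,0,0,0,5.8],[0,0,0,0,0,0,5.2],[0,0,0,0,0,0,4.5],[0,0,0,0,0,0,4.5],[0,0,0,0,0,0,4.5],[0,0,0,0,0,0,4.5]])

```text
t: 14.9
tcp_pos: [0.5323, 0.0166, 0.0726]
orientation: [-0.278, -2.516, -0.087]
force: [1.9, -0.6, 5.1]
width: 0.646
finger_force: 52.9
```

```bash
python3 - <<'E'
from h import *
s=ctrl.sense(); print(s["t"],s["tcp_pos"].round(4),s["joint_positions"].round(2),pose(GS,BY,-35)[0],s["force"])
H=HOL-.012*ex(HY)
L=GS+[0,0,.12]
rel([(L,BY,-35),(L,BY,55),(H+[0,0,.16],HY,55)])
E
```

```text
14.9 [0.5323 0.0166 0.0726] [-0.03  0.65  0.42  1.95  0.11  0.16] [0.5315001  0.01672072 0.07490424] [ 1.90594166 -0.60671126  5.10809218]
(array([0.5343, 0.0161, 0.199 ]), -12.5, -35) -> [0.0, -0.002, -0.002] [7.1, -0.02, -9.95]
(array([0.5343, 0.0161, 0.199 ]), -12.5, 55) -> [-0.001, -1.573, -0.002] [6.6, -0.02, -10.46]
(array([ 0.47280731, -0.31578121,  0.208     ]), -2.0, 55) -> [-0.036, -1.568, -0.202] [6.1, -33.67, -11.88]
```

Emit:
move_arm(rows=[[0,0,0,0.57,0,-0.82,4.5],[0,0,0,1.4,0,-2.0,4.5],[0,0,0,2.9,0,-4.1,4.5],[0,0,0,4.6,0,-6.6,4.5],[0,0,0,5.74,0,-8.2,4.5],[0,-1.57,0,6.6,0,-10.4,4.5],[0,-1.57,0,6.6,0,-10.4,4.5],[0,-1.57,0,6.6,0,-10.4,4.5],[0,-1.57,0,6.6,0,-10.4,4.5],[0,-1.57,0,6.6,0,-10.4,4.5],[0,-1.57,0,6.6,0,-10.4,4.5],[0,-1.57,0,6.6,0,-10.4,4.5],[0,-1.57,0,6.6,0,-10.4,4.5],[0,-1.57,0,6.6,0,-10.4,4.5],[0,-1.57,0,6.6,0,-10.4,4.5],[0,-1.57,0,6.6,0,-10.4,4.5],[0,-1.57,0,6.6,0,-10.4,4.5]])

```text
t: 16.6
tcp_pos: [0.5359, 0.0158, 0.1928]
orientation: [0.238, 2.176, -0.125]
force: [-0.5, 0.7, -2.3]
width: 0.644
finger_force: 53.5
```

```bash
python3 - <<'E'
from h import *
s=ctrl.sense(); print(s["t"],s["tcp_pos"].round(4),s["joint_positions"].round(2),s["width"])
H=HOL-.012*ex(HY)
rel([(GS+[0,0,.12],BY,55),(H+[0,0,.15],HY,55),(H+[0,0,.07],HY,55)])
E
```

```text
16.6 [0.5359 0.0158 0.1928] [ 0.2  -0.82 -0.91  0.57 -0.34  0.25] 0.6441822032060257
(array([0.5343, 0.0161, 0.199 ]), -12.5, 55) -> [-0.001, -0.005, 0.001] [-0.41, -0.0, 0.01]
(array([ 0.47280731, -0.31578121,  0.198     ]), -2.0, 55) -> [-0.151, -0.005, -0.104] [-0.97, -33.66, 1.07]
(array([ 0.47280731, -0.31578121,  0.118     ]), -2.0, 55) -> [-0.151, -0.005, -0.104] [5.56, -33.65, 5.69]
```

Emit:
move_arm(rows=[[0,0,0,-2.5,0,-1.5,4.5],[0,0,0,-3.7,-2,-2.3,4.5],[-0.151,-0.005,-0.104,-4.25,-33.7,-1.2,4.5],[-0.151,-0.005,-0.104,-4.25,-33.7,-1.2,4.5],[-0.151,-0.005,-0.104,-4.25,-33.7,-1.2,4.5],[-0.151,-0.005,-0.104,-4.25,-33.7,-1.2,4.5],[-0.151,-0.005,-0.104,-4.25,-33.7,-1.2,4.5],[-0.151,-0.005,-0.104,-4.25,-33.7,-1.2,4.5],[-0.151,-0.005,-0.104,-4.25,-33.7,-1.2,4.5],[-0.151,-0.005,-0.104,-4.25,-33.7,-1.2,4.5],[-0.151,-0.005,-0.104,-4.25,-33.7,-1.2,4.5],[-0.151,-0.005,-0.104,-4.25,-33.7,-1.2,4.5],[-0.151,-0.005,-0.104,-4.25,-33.7,-1.2,4.5]])

```text
t: 17.9
tcp_pos: [0.4793, -0.3153, 0.2375]
orientation: [0.039, 2.18, -0.018]
force: [-1.0, -1.1, -2.8]
width: 0.644
finger_force: 54.0
```

```bash
python3 - <<'E'
from h import *
s=ctrl.sense(); print(s["t"],s["tcp_pos"].round(4),s["joint_positions"].round(2),s["width"])
H=HOL-.012*ex(HY)
print(pose(H+[0,0,.19],HY,55)[0])
rel([(H+[0,0,.19],HY,55),(H+[0,0,.04],HY,55)])
E
```

```text
17.9 [ 0.4793 -0.3153  0.2375] [-0.87 -0.55 -0.66  0.7   0.66 -0.57] 0.6441626508096026
[ 0.47690058 -0.31592415  0.23513212]
(array([ 0.47280731, -0.31578121,  0.238     ]), -2.0, 55) -> [0.001, 0.001, -0.001] [0.33, -0.07, -0.06]
(array([ 0.47280731, -0.31578121,  0.088     ]), -2.0, 55) -> [0.001, 0.001, -0.001] [12.63, -0.09, 8.53]
```

Emit:
move_arm(rows=[[0,0,0,3.3,0,2.0,4.5],[0,0,0,6.3,0,4.1,4.5],[0,0,0,9.3,-0.1,6.2,4.5],[0,0,0,11.5,-0.1,7.7,4.5],[0,0,0,12.6,-0.1,8.5,4.5],[0,0,0,12.6,-0.1,8.5,4.5],[0,0,0,12.6,-0.1,8.5,4.5]])

```text
t: 18.6
tcp_pos: [0.477, -0.3165, 0.0861]
orientation: [0.038, 2.179, -0.02]
force: [-0.3, -0.8, -1.3]
width: 0.646
finger_force: 54.0
```

```bash
python3 - <<'E'
from h import *
from crop import crop
s=ctrl.sense(); print(s["t"],s["tcp_pos"].round(4),s["joint_positions"].round(2),s["force"].round(1))
Rt=R.from_rotvec(s["orientation"]).as_matrix(); G=s["tcp_pos"]-.005*Rt[:,2]; print("G",G.round(4),Rt[:,1].round(3))
c=ex(HY); n=np.array([-c[1],c[0],0]); C=G+.012*c
P=[C+c*a*.055+n*b*.028+[0,0,.003] for a,b in((1,1),(1,-1),(-1,-1),(-1,1))]
S=[HOL*[1,1,0]+c*a*.059+n*b*.032+[0,0,.049] for a,b in((1,1),(1,-1),(-1,-1),(-1,1))]
B=[HOL*[1,1,0]+c*a*.078+n*b*.065+[0,0,.012] for a,b in((1,1),(1,-1),(-1,-1),(-1,1))]
out=[]
for n_,x,y0,w,h in(("scene",182,170,62,70),("top",405,182,64,70)):
    im=ctrl.get_image(n_); cv2.imwrite(f"pics/{n_}3.png",im); k=6
    c_=crop(im,x,y0,w,h,k)
    for Q,col in((P,(0,255,0)),(S,(255,0,255)),(B,(255,255,0))):
        q=((proj(n_,np.array(Q))-[x,y0]+.5)*k).astype(int); cv2.polylines(c_,[q],True,col,1)
    out.append(c_)
cv2.imwrite("pics/p5.png",np.hstack(out))
E
```

```text
18.6 [ 0.477  -0.3165  0.0861] [-0.88 -0.45 -0.9   0.36  0.66 -0.57] [-0.3 -0.8 -1.3]
G [ 0.4729 -0.3164  0.089 ] [0.035 0.999 0.   ]
```

View pics/p5.png

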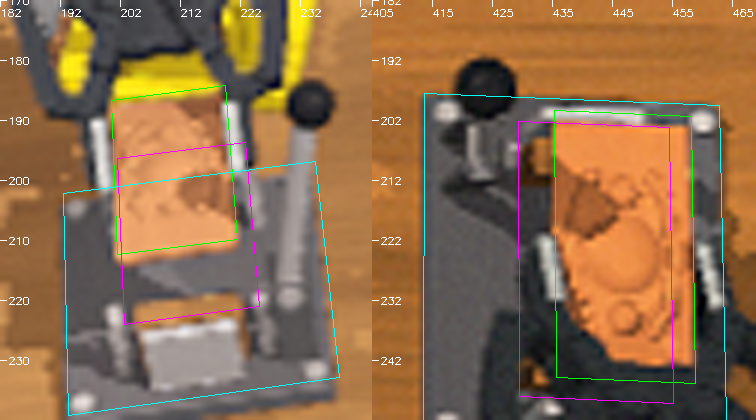

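Both views show the panel relief up, level, over the holder with its clamp raised. The outlines agree within about 2 px, so I'll measure the remaining x offset numerically.

```bash
python3 - <<'E'
from h import *
s=ctrl.sense(); Rt=R.from_rotvec(s["orientation"]).as_matrix(); G=s["tcp_pos"]-.005*Rt[:,2]
c=ex(HY); m=np.array([-c[1],c[0],0]); C=G+.012*c
def prof(n,f,o,z,xs,ys,ch=2):
    im=cv2.imread(f).astype(np.float32)
    X=o+np.array(xs)[:,None,None]/1000*c+np.array(ys)[None,:,None]/1000*m; X[...,2]=z
    p=proj(n,X.reshape(-1,3)).reshape(*X.shape[:2],2).astype(np.float32)
    return cv2.remap(im,p[...,0],p[...,1],cv2.INTER_CUBIC)
r=lambda a:a.round().astype(int).tolist()
zt=C[2]+.003
B=0
print("top panel far x45..64",r(prof("top","pics/top3.png",C,zt,range(45,65),range(-20,21))[...,B].mean(1)))
print("top y+ 20..36",r(prof("top","pics/top3.png",C,zt,range(15,35),range(20,37))[...,B].mean(0)))
print("top y- -20..-36",r(prof("top","pics/top3.png",C,zt,range(15,35),range(-20,-37,-1))[...,B].mean(0)))
print("scene far x45..68",r(prof("scene","pics/scene3.png",C,zt,range(45,69),range(-20,21))[...,2].mean(1)))
print("scene y+ ",r(prof("scene","pics/scene3.png",C,zt,range(15,50),range(20,37))[...,B].mean(0)))
print("scene y- ",r(prof("scene","pics/scene3.png",C,zt,range(15,50),range(-20,-37,-1))[...,B].mean(0)))
for n in("top","scene"):
    f=f"pics/{n}0.png"; 
    for nm,xs in(("x+ 50..75",range(50,76)),("x- -50..-75",range(-50,-76,-1))):
        print(n,"endstop z49",nm,r(prof(n,f,HOL,.049,xs,range(-12,13))[...,B].mean(1)))
    for nm,ys in(("y+ 24..44",range(24,45)),("y- ",range(-24,-45,-1))):
        for sx in(46,-46): print(n,"side",sx,nm,r(prof(n,f,HOL,.049,range(sx-2,sx+3),ys)[...,B].mean(0)))
E
```

```text
top panel far x45..64 [74, 72, 68, 71, 81, 99, 124, 147, 165, 175, 169, 147, 121, 96, 74, 55, 42, 43, 51, 54]
top y+ 20..36 [52, 53, 54, 55, 55, 54, 51, 49, 48, 46, 42, 38, 39, 43, 46, 44, 40]
top y- -20..-36 [73, 74, 74, 74, 74, 74, 74, 75, 75, 75, 76, 77, 79, 83, 85, 84, 82]
scene far x45..68 [237, 237, 237, 237, 237, 237, 237, 238, 240, 242, 243, 242, 238, 231, 219, 205, 187, 169, 151, 135, 124, 116, 113, 112]
scene y+  [82, 82, 82, 83, 83, 82, 78, 74, 74, 78, 82, 85, 87, 94, 105, 119, 133]
scene y-  [102, 104, 106, 108, 110, 111, 112, 110, 108, 105, 100, 95, 90, 84, 82, 80, 79]
top endstop z49 x+ 50..75 [53, 56, 61, 66, 70, 72, 68, 69, 82, 105, 140, 171, 194, 213, 221, 204, 164, 117, 76, 56, 47, 40, 42, 48, 51, 53]
top endstop z49 x- -50..-75 [59, 55, 40, 23, 14, 13, 25, 45, 78, 129, 174, 207, 227, 224, 187, 126, 70, 52, 63, 68, 66, 64, 63, 64, 64, 64]
top side 46 y+ 24..44 [54, 42, 29, 18, 14, 22, 43, 70, 101, 134, 152, 159, 149, 126, 97, 73, 58, 64, 76, 78, 77]
top side -46 y+ 24..44 [54, 45, 28, 14, 16, 29, 58, 91, 126, 162, 184, 192, 182, 161, 135, 114, 99, 99, 105, 105, 103]
[... 301 characters left out ...]
79, 93, 117, 146, 176, 199, 212, 213, 204, 191, 176, 164, 155, 151]
scene endstop z49 x- -50..-75 [161, 167, 177, 188, 200, 209, 213, 208, 194, 172, 144, 117, 93, 76, 67, 65, 68, 72, 76, 77, 78, 78, 78, 78, 78, 78]
scene side 46 y+ 24..44 [111, 113, 115, 116, 118, 121, 123, 128, 134, 139, 141, 139, 135, 127, 117, 109, 104, 106, 112, 119, 124]
scene side -46 y+ 24..44 [75, 65, 58, 68, 95, 128, 163, 194, 210, 216, 214, 200, 175, 139, 104, 77, 65, 70, 77, 78, 78]
scene side 46 y-  [80, 85, 92, 101, 109, 115, 122, 124, 128, 138, 149, 160, 167, 170, 167, 156, 142, 128, 121, 120, 119]
scene side -46 y-  [119, 100, 84, 72, 68, 69, 73, 78, 86, 102, 123, 143, 163, 177, 181, 167, 137, 103, 75, 66, 70]
```

```bash
python3 - <<'E'
from h import *
s=ctrl.sense(); Rt=R.from_rotvec(s["orientation"]).as_matrix(); G=s["tcp_pos"]-.005*Rt[:,2]
c=ex(HY); m=np.array([-c[1],c[0],0]); C=G+.012*c
def prof(n,f,o,z,xs,ys):
    im=cv2.imread(f).astype(np.float32); im=im[...,2]-im[...,0]
    X=o+np.array(xs)[:,None,None]/1000*c+np.array(ys)[None,:,None]/1000*m; X[...,2]=z
    p=proj(n,X.reshape(-1,3)).reshape(*X.shape[:2],2).astype(np.float32)
    return cv2.remap(im,p[...,0],p[...,1],cv2.INTER_CUBIC)
r=lambda a:a.round().astype(int).tolist()
for n in("top","scene"):
    for xs in(range(12,22),range(38,48)):
        for sg in(1,-1): print(n,xs[0],"y",sg*22,r(prof(n,f"pics/{n}3.png",C,C[2]+.003,xs,range(sg*22,sg*38,sg)).mean(0)))
    for ys in(range(-22,-8),range(8,22)): print(n,"x45..",ys[0],r(prof(n,f"pics/{n}3.png",C,C[2]+.003,range(45,68),ys).mean(1)))
E
```

```text
top 12 y 22 [98, 107, 117, 124, 126, 124, 124, 105, 66, 27, -1, -2, 0, -1, 1, 1]
top 12 y -22 [168, 169, 166, 139, 102, 59, 23, 3, -9, -5, 1, 0, -1, 1, 4, 20]
top 38 y 22 [168, 167, 167, 168, 168, 171, 176, 159, 119, 77, 57, 64, 68, 68, 63, 50]
top 38 y -22 [176, 165, 150, 119, 77, 40, 9, 2, 0, -1, 2, 2, 0, 3, 9, 20]
top x45.. -22 [167, 169, 181, 197, 166, 92, 16, -19, -9, 1, 2, 2, 0, -3, 23, 73, 123, 147, 139, 131, 131, 133, 134]
top x45.. 8 [167, 173, 176, 163, 143, 105, 59, 21, 1, 8, 15, 4, -7, 5, 34, 72, 106, 125, 139, 138, 133, 132, 131]
scene 12 y 22 [96, 103, 113, 118, 115, 107, 86, 56, 26, 2, -5, 1, 6, 7, 8, 11]
scene 12 y -22 [129, 128, 130, 134, 121, 86, 46, 12, 0, 5, 12, 16, 22, 29, 35, 38]
scene 38 y 22 [127, 127, 126, 128, 128, 116, 100, 77, 47, 22, 3, -6, -2, 6, 9, 11]
scene 38 y -22 [131, 135, 134, 132, 127, 101, 61, 20, -9, -9, 1, 3, 3, 3, 3, 4]
scene x45.. -22 [129, 129, 129, 129, 129, 129, 129, 130, 131, 131, 132, 133, 134, 132, 127, 120, 109, 92, 71, 52, 34, 18, 8]
scene x45.. 8 [128, 128, 128, 128, 128, 128, 129, 129, 130, 130, 131, 130, 131, 132, 128, 118, 101, 80, 57, 35, 18, 8, 3]
```

Emit:
move_arm(rows=[[0,0,0,-0.26,-0.23,0.38,4.5],[0,0,0,0.4,-0.23,0.84,4.5],[0,0,0,1.2,-0.23,1.4,4.5],[0,0,0,1.9,-0.23,1.9,4.5],[0,0,0,2.35,-0.23,2.2,4.5],[0,0,0,2.55,-0.23,2.34,4.5],[0,0,0,2.69,-0.23,2.44,4.5],[0,0,0,2.69,-0.23,2.44,4.5],[0,0,0,2.69,-0.23,2.44,4.5]])

```text
t: 19.6
tcp_pos: [0.4809, -0.32, 0.0494]
orientation: [0.04, 2.18, -0.02]
force: [0.3, 0.9, -1.4]
width: 0.643
finger_force: 54.0
```

Emit:
move_arm(rows=[[0,0,0,0.08,0,0.06,4.5],[0,0,0,0.16,0,0.11,4.5],[0,0,0,0.16,0,0.11,4.5]])

```text
t: 19.9
tcp_pos: [0.4808, -0.3198, 0.047]
orientation: [0.04, 2.18, -0.02]
force: [0.4, 0.3, -2.0]
width: 0.642
finger_force: 54.1
```

Emit:
move_arm(rows=[[0,0,0,0.08,0,0.06,4.5],[0,0,0,0.08,0,0.06,4.5]])

```text
t: 20.1
tcp_pos: [0.481, -0.3199, 0.0465]
orientation: [0.04, 2.179, -0.02]
force: [1.2, 0.6, -0.5]
width: 0.647
finger_force: 54.1
```

Emit:
move_arm(rows=[[0,0,0,0.06,0,0.04,4.5],[0,0,0,0.06,0,0.04,4.5]])

```text
t: 20.3
tcp_pos: [0.4813, -0.3201, 0.0464]
orientation: [0.039, 2.178, -0.021]
force: [-2.1, 1.3, 3.4]
width: 0.648
finger_force: 54.6
```

Emit:
move_arm(rows=[[0,0,0,0.06,0.05,0.04,4.5],[0,0,0,0.06,0.05,0.04,4.5]])

```text
t: 20.5
tcp_pos: [0.4815, -0.3201, 0.0464]
orientation: [0.039, 2.178, -0.022]
force: [-2.9, 0.2, 6.5]
width: 0.643
finger_force: 55.0
```

```bash
python3 - <<'E'
from h import *
s=ctrl.sense(); print(s["t"],s["tcp_pos"].round(4),s["force"].round(1),s["moment"].round(2))
Rt=R.from_rotvec(s["orientation"]).as_matrix(); G=s["tcp_pos"]-.005*Rt[:,2]; print(G.round(4))
c=ex(HY); m=np.array([-c[1],c[0],0]); C=HOL
def prof(n,f,o,z,xs,ys):
    im=cv2.imread(f).astype(np.float32); im=im[...,2]-im[...,0]
    X=o+np.array(xs)[:,None,None]/1000*c+np.array(ys)[None,:,None]/1000*m; X[...,2]=z
    p=proj(n,X.reshape(-1,3)).reshape(*X.shape[:2],2).astype(np.float32)
    return cv2.remap(im,p[...,0],p[...,1],cv2.INTER_CUBIC)
r=lambda a:a.round().astype(int).tolist()
for n in("top","scene"):
    cv2.imwrite(f"pics/{n}4.png",ctrl.get_image(n))
    for xs in(range(20,30),range(30,36)):
        for sg in(1,-1): print(n,xs[0],"y",sg*20,r(prof(n,f"pics/{n}4.png",C,.051,xs,range(sg*20,sg*38,sg)).mean(0)))
    for ys in(range(-12,0),range(0,12)): print(n,"x45..",ys[0],r(prof(n,f"pics/{n}4.png",C,.051,range(45,70),ys).mean(1)))
E
```

```text
20.5 [ 0.4815 -0.3201  0.0464] [-2.9  0.2  6.5] [-0.08  0.08  0.07]
[ 0.4774 -0.3199  0.0492]
top 20 y 20 [121, 123, 120, 110, 99, 76, 43, 15, -4, -3, 0, 1, 3, 3, 3, 3, 3, 3]
top 20 y -20 [159, 161, 161, 161, 162, 163, 166, 174, 176, 159, 136, 95, 47, 8, -15, -8, 2, 4]
top 30 y 20 [116, 118, 119, 111, 102, 83, 63, 45, 33, 35, 35, 32, 27, 18, 9, 2, 0, 2]
top 30 y -20 [160, 161, 162, 164, 167, 169, 171, 178, 180, 161, 136, 96, 48, 10, -15, -10, 0, 2]
top x45.. -12 [165, 166, 166, 166, 166, 169, 173, 169, 168, 154, 107, 46, -2, -14, 3, 15, 19, 20, 19, 17, 12, -2, -10, 9, 44]
top x45.. 0 [164, 163, 163, 163, 164, 165, 168, 178, 195, 172, 101, 25, -21, -13, 8, 16, 20, 22, 23, 20, 11, -4, -5, 14, 44]
scene 20 y 20 [121, 116, 104, 87, 60, 34, 12, -5, -5, 2, 5, 6, 6, 6, 6, 6, 5, 5]
scene 20 y -20 [118, 112, 109, 109, 112, 117, 123, 127, 130, 131, 135, 129, 101, 62, 25, 0, -2, 2]
scene 30 y 20 [113, 103, 90, 69, 44, 24, 7, 0, 3, 6, 6, 6, 6, 6, 6, 5, 5, 5]
scene 30 y -20 [124, 122, 121, 122, 124, 127, 129, 130, 131, 130, 137, 138, 111, 63, 15, -15, -14, -1]
scene x45.. -12 [128, 128, 127, 127, 127, 127, 127, 127, 127, 127, 128, 128, 130, 130, 131, 131, 133, 132, 124, 106, 82, 57, 33, 15, 7]
scene x45.. 0 [128, 128, 128, 128, 128, 128, 128, 128, 128, 128, 129, 130, 130, 130, 130, 131, 128, 120, 108, 93, 74, 52, 34, 21, 12]
```

Emit:
move_arm(rows=[[0,0,0,-0.2,0,-0.14,4.5],[0,0,0,-0.38,0.1,-0.16,4.5],[0,0,0,-0.38,0.25,-0.16,4.5],[0,0,0,-0.38,0.25,-0.16,4.5],[0,0,0,-0.38,0.25,-0.16,4.5]])

```text
t: 21.1
tcp_pos: [0.4817, -0.3166, 0.0482]
orientation: [0.04, 2.18, -0.019]
force: [0.3, -0.1, -2.2]
width: 0.64
finger_force: 54.1
```

Emit:
move_arm(rows=[[0,0,0,0.08,0,0.06,4.5],[0,0,0,0.16,0,0.11,4.5],[0,0,0,0.16,0,0.11,4.5]])

```text
t: 21.4
tcp_pos: [0.4817, -0.3168, 0.0466]
orientation: [0.04, 2.18, -0.02]
force: [-0.1, 0.4, -2.3]
width: 0.642
finger_force: 54.0
```

Emit:
move_arm(rows=[[0,0,0,0.08,0,0.06,4.5],[0,0,0,0.12,0,0.08,4.5],[0,0,0,0.12,0,0.08,4.5]])

```text
t: 21.7
tcp_pos: [0.4823, -0.3171, 0.0464]
orientation: [0.039, 2.178, -0.021]
force: [-1.6, 1.3, 5.2]
width: 0.648
finger_force: 54.7
```

```bash
cat > meas.py <<'E'
from h import *
s=ctrl.sense(); print(s["t"],s["tcp_pos"].round(4),s["force"].round(1),s["width"])
c=ex(HY); m=np.array([-c[1],c[0],0]); C=HOL
def prof(im,n,o,z,xs,ys):
    X=o+np.array(xs)[:,None,None]/1000*c+np.array(ys)[None,:,None]/1000*m; X[...,2]=z
    p=proj(n,X.reshape(-1,3)).reshape(*X.shape[:2],2).astype(np.float32)
    return cv2.remap(im,p[...,0],p[...,1],cv2.INTER_CUBIC)
def cross(v,th): k=np.argmax(v<th); return k-1+(v[k-1]-th)/(v[k-1]-v[k])
for n in("top","scene"):
    im=ctrl.get_image(n); cv2.imwrite(f"pics/{n}_m{int(s['t']*10)}.png",im); im=im.astype(np.float32); im=im[...,2]-im[...,0]
    for xs in(range(-30,-24),range(0,8),range(20,30)):
        print(n,"x",xs[0],"y+ %.1f y- %.1f"%(15+cross(prof(im,n,C,.051,xs,range(15,40)).mean(0),60),-15-cross(prof(im,n,C,.051,xs,range(-15,-40,-1)).mean(0),75)))
    for ys in(range(-18,-6),range(6,18)): print(n,"y",ys[0],"x+ %.1f x- %.1f"%(40+cross(prof(im,n,C,.051,range(40,72),ys).mean(1),70),-40-cross(prof(im,n,C,.051,range(-40,-72,-1),ys).mean(1),70)))
E
python3 meas.py
```

```text
21.7 [ 0.4823 -0.3171  0.0464] [-1.6  1.3  5.2] 0.6483307046369129
top x -30 y+ 17.7 y- -28.1
top x 0 y+ 26.6 y- -28.3
top x 20 y+ 28.5 y- -28.8
top y -18 x+ 56.1 x- -43.3
top y 6 x+ 55.7 x- -47.6
scene x -30 y+ 24.1 y- -29.6
scene x 0 y+ 24.7 y- -27.9
scene x 20 y+ 27.0 y- -29.7
scene y -18 x+ 65.3 x- -47.5
scene y 6 x+ 65.0 x- -45.7
```

The panel sits centred: 0.2–0.6 mm off in x and y, with about 5 N of contact. Releasing.

Emit:
move_arm(rows=[[0,0,0,-0.05,0,-0.04,5.8],[0,0,0,-0.08,0,-0.06,6.2],[0,0,0,-0.08,0,-0.06,6.8],[0,0,0,-0.08,0,-0.06,6.8],[0,0,0,-0.08,0,-0.06,6.8],[0,0,0,-0.6,0,-1,6.8],[0,0,0,-2,0,-3,6.8],[0,0,0,-5,0,-6,6.8],[0,0,0,-8.5,0,-8.5,6.8],[0,0,0,-12,0,-11,6.8],[0,0,0,-12,0,-11,6.8],[0,0,0,-12,0,-11,6.8]])

```text
t: 23.0
tcp_pos: [0.4604, -0.3164, 0.2079]
orientation: [0.039, 2.179, -0.022]
force: [-0.3, -0.6, -0.9]
width: 0.799
finger_force: 0.0
```

```bash
python3 meas.py; python3 - <<'E'
from h import *
s=ctrl.sense(); print(s["joint_positions"].round(2), (s["tcp_pos"]))
c=ex(HY); m=np.array([-c[1],c[0],0]); hg=HOL*[1,1,0]+.046*c+.05*m+[0,0,.057]; print("hinge",hg.round(4))
# push bar: fingertips shut, tool down. clamp angle a: bar point at r: y=50-r cos a, z=57+r sin a (mm)
for a in(1.8,1.57,1.2): print(a,(hg-.112*np.cos(a)*m+[0,0,.112*np.sin(a)]).round(4))
E
```

```text
23.0 [ 0.4604 -0.3164  0.2079] [-0.3 -0.6 -0.9] 0.7993008568557335
top x -30 y+ 18.1 y- -9.3
top x 0 y+ 29.1 y- -28.3
top x 20 y+ 28.5 y- -28.8
top y -18 x+ 55.8 x- -15.4
top y 6 x+ 55.4 x- -14.1
scene x -30 y+ 27.6 y- -30.9
scene x 0 y+ 27.7 y- -28.8
scene x 20 y+ 26.8 y- -29.8
scene y -18 x+ 65.2 x- -47.9
scene y 6 x+ 65.0 x- -47.8
[-0.91 -0.57 -0.73  0.67  0.68 -0.6 ] [ 0.45991805 -0.31577948  0.20485677]
hinge [ 0.5325 -0.2678  0.057 ]
1.8 [ 0.5334 -0.2424  0.1661]
1.57 [ 0.5325 -0.2679  0.169 ]
1.2 [ 0.5311 -0.3084  0.1614]
```

The panel stayed in place after release. Next is the clamp: fingers shut, tool vertical on the +y side of the bar, then push over in an arc.

```bash
cat >> h.py <<'E'
CY=HY-90
def tip(y,z,x=.535): return ((x,y,z+.019),CY,0)
E
python3 - <<'E'
from h import *
rel([((.47,-.25,.30),CY,0),tip(-.195,.22),tip(-.195,.14)])
E
```

```text
((0.47, -0.25, 0.3), -92.0, 0) -> [0.749, 0.747, 1.435] [-7.81, 6.63, -4.53]
((0.535, -0.195, 0.239), -92.0, 0) -> [0.749, 0.747, 1.435] [-6.41, 12.35, 4.13]
((0.535, -0.195, 0.159), -92.0, 0) -> [0.749, 0.747, 1.435] [0.14, 12.33, 8.72]
```

Emit:
move_arm(rows=[[0,0,0,-4,3,-3,4],[0,0,0,-7.8,6.6,-4.5,2],[0.749,0.747,1.435,-7.8,6.6,-4.5,0],[0.749,0.747,1.435,-7.8,6.6,-4.5,0],[0.749,0.747,1.435,-7.8,6.6,-4.5,0],[0.749,0.747,1.435,-7.8,6.6,-4.5,0],[0.749,0.747,1.435,-7.8,6.6,-4.5,0],[0.749,0.747,1.435,-7.8,6.6,-4.5,0],[0.749,0.747,1.435,-7.8,6.6,-4.5,0],[0.749,0.747,1.435,-7.8,6.6,-4.5,0],[0.749,0.747,1.435,-7.8,6.6,-4.5,0],[0.749,0.747,1.435,-7.8,6.6,-4.5,0],[0.749,0.747,1.435,-7.8,6.6,-4.5,0],[0.749,0.747,1.435,-7.8,6.6,-4.5,0],[0.749,0.747,1.435,-6.4,12.3,4.1,0],[0.749,0.747,1.435,-6.4,12.3,4.1,0],[0.749,0.747,1.435,-6.4,12.3,4.1,0],[0.749,0.747,1.435,-6.4,12.3,4.1,0]])

```text
t: 24.9
tcp_pos: [0.5347, -0.1948, 0.2327]
orientation: [-2.256, -2.184, 0.004]
force: [0.0, 0.4, 0.4]
width: -0.006
finger_force: 0.0
```

```bash
python3 meas.py | head -8; python3 - <<'E'
from h import *
s=ctrl.sense(); print(s["tcp_pos"].round(4),s["joint_positions"].round(2),s["width"])
hy,hz=-.2678,.057
T=[tip(-.195,.14)]
for a in(1.6,1.4,1.2,1.0,.8,.6,.4,.2,.05):
    yc=hy-.085*np.cos(a)+.005*np.sin(a); z=hz+.085*np.sin(a)+.005*np.cos(a)
    T.append(tip(round(yc+.011,4),round(min(z,.14),4)))
rel(T)
E
```

```text
24.9 [ 0.5347 -0.1948  0.2327] [0.  0.4 0.4] -0.005896339694718292
top x -30 y+ 19.9 y- -21.7
top x 0 y+ 20.6 y- -24.5
top x 20 y+ 19.1 y- 15.8
top y -18 x+ 53.4 x- -48.3
top y 6 x+ 63.9 x- -27.2
scene x -30 y+ 27.6 y- -30.4
scene x 0 y+ 27.7 y- -28.8
[ 0.5345 -0.196   0.2356] [-0.35  0.13  0.2   1.64 -0.    1.25] 0.0006597292678256858
((0.535, -0.195, 0.159), -92.0, 0) -> [0.001, 0.002, 0.001] [0.12, 0.04, 8.16]
((0.535, np.float64(-0.2493), 0.159), -92.0, 0) -> [0.001, 0.002, 0.001] [-5.31, 0.22, 8.17]
((0.535, np.float64(-0.2663), 0.159), -92.0, 0) -> [0.001, 0.002, 0.001] [-7.01, 0.28, 8.17]
((0.535, np.float64(-0.2829), np.float64(0.157)), -92.0, 0) -> [0.001, 0.002, 0.001] [-8.66, 0.34, 8.37]
((0.535, np.float64(-0.2985), np.float64(0.1502)), -92.0, 0) -> [0.001, 0.002, 0.001] [-10.22, 0.39, 9.06]
((0.535, np.float64(-0.3124), np.float64(0.14049999999999999)), -92.0, 0) -> [0.001, 0.002, 0.001] [-11.61, 0.44, 10.03]
((0.535, np.float64(-0.3241), np.float64(0.1281)), -92.0, 0) -> [0.001, 0.002, 0.001] [-12.78, 0.48, 11.27]
((0.535, np.float64(-0.3331), np.float64(0.11370000000000001)), -92.0, 0) -> [0.001, 0.002, 0.001] [-13.67, 0.51, 12.71]
((0.535, np.float64(-0.3391), np.float64(0.0978)), -92.0, 0) -> [0.001, 0.002, 0.001] [-14.27, 0.53, 14.3]
((0.535, np.float64(-0.3414), np.float64(0.0852)), -92.0, 0) -> [0.001, 0.002, 0.001] [-14.5, 0.53, 15.56]
```

Emit:
move_arm(rows=[[0,0,0,0.1,0,4,0],[0,0,0,0.1,0,8.2,0],[0,0,0,-2,0.1,8.2,0],[0,0,0,-3.2,0.2,8.2,0],[0,0,0,-4.3,0.2,8.2,0],[0,0,0,-5.3,0.2,8.2,0],[0,0,0,-6.2,0.3,8.2,0],[0,0,0,-7.0,0.3,8.2,0],[0,0,0,-7.8,0.3,8.25,0]])

```text
t: 25.9
tcp_pos: [0.5357, -0.2747, 0.1538]
orientation: [2.257, 2.181, 0.001]
force: [1.2, 0.8, 0.0]
width: -0.001
finger_force: 0.7
```

```bash
python3 - <<'E'
from h import *
s=ctrl.sense(); print(s["t"],s["tcp_pos"].round(4),s["force"].round(1))
for n in ("scene","top"):
    d=ctrl.get_image(n)
    g=d.max(2).astype(int); x0,y0,x1,y1=((200,150,250,230) if n=="scene" else (405,180,475,270))
    print(n,[(np.round(q["bbox"]).astype(int).tolist(),round(q["score"],2)) for q in ctrl.search_frame("clamp",n)][:3])
hy,hz=-.2678,.057
T=[]
for a in(1.2,1.0,.8,.6,.4,.2,.05):
    yc=hy-.085*np.cos(a)+.005*np.sin(a); z=hz+.085*np.sin(a)+.005*np.cos(a)
    T.append(tip(round(yc+.011,4),round(min(z,.14),4)))
rel(T)
E
```

```text
25.9 [ 0.5357 -0.2747  0.1538] [1.2 0.8 0. ]
scene [([208, 186, 234, 223], 0.62)]
top [([424, 198, 427, 209], 0.54)]
((0.535, np.float64(-0.2829), np.float64(0.157)), -92.0, 0) -> [0.001, 0.002, 0.0] [-0.87, 0.0, 0.12]
((0.535, np.float64(-0.2985), np.float64(0.1502)), -92.0, 0) -> [0.001, 0.002, 0.0] [-2.43, 0.05, 0.8]
((0.535, np.float64(-0.3124), np.float64(0.14049999999999999)), -92.0, 0) -> [0.001, 0.002, 0.0] [-3.82, 0.1, 1.77]
((0.535, np.float64(-0.3241), np.float64(0.1281)), -92.0, 0) -> [0.001, 0.002, 0.0] [-4.99, 0.14, 3.02]
((0.535, np.float64(-0.3331), np.float64(0.11370000000000001)), -92.0, 0) -> [0.001, 0.002, 0.0] [-5.88, 0.17, 4.46]
((0.535, np.float64(-0.3391), np.float64(0.0978)), -92.0, 0) -> [0.001, 0.002, 0.0] [-6.48, 0.19, 6.05]
((0.535, np.float64(-0.3414), np.float64(0.0852)), -92.0, 0) -> [0.001, 0.002, 0.0] [-6.71, 0.19, 7.31]
```

Emit:
move_arm(rows=[[0,0,0,-0.9,0,0.15,0],[0,0,0,-1.7,0,0.5,0],[0,0,0,-2.4,0,0.8,0],[0,0,0,-3.1,0.1,1.3,0],[0,0,0,-3.8,0.1,1.8,0],[0,0,0,-4.4,0.1,2.4,0],[0,0,0,-5.0,0.1,3.0,0],[0,0,0,-5.5,0.1,3.8,0],[0,0,0,-5.9,0.2,4.5,0],[0,0,0,-6.2,0.2,5.2,0],[0,0,0,-6.2,0.2,5.2,0]])

```text
t: 27.2
tcp_pos: [0.5349, -0.3362, 0.0999]
orientation: [2.259, 2.182, -0.001]
force: [-0.0, -0.3, 0.3]
width: -0.001
finger_force: 0.0
```

Emit:
move_arm(rows=[[0,0,0,-0.2,0,0.5,0],[0,0,0,-0.3,0,0.9,0],[0,0,0,-0.4,0,1.3,0],[0,0,0,-0.4,0,1.3,0]])

```text
t: 27.6
tcp_pos: [0.5351, -0.3401, 0.0879]
orientation: [2.258, 2.182, -0.0]
force: [-0.6, -0.4, -1.0]
width: 0.0
finger_force: 0.0
```

Emit:
move_arm(rows=[[0,0,0,0,0,0.3,0],[0,0,0,0,0,0.6,0],[0,0,0,0,0,0.8,0],[0,0,0,0,0,0.8,0]])

```text
t: 28.0
tcp_pos: [0.5351, -0.34, 0.0801]
orientation: [2.258, 2.182, -0.0]
force: [-0.3, -0.4, -0.2]
width: -0.003
finger_force: 0.0
```

Emit:
move_arm(rows=[[0,0,0,0,0,0.15,0],[0,0,0,0,0,0.3,0],[0,0,0,0,0,0.3,0]])

```text
t: 28.3
tcp_pos: [0.5352, -0.3402, 0.0773]
orientation: [2.258, 2.181, -0.0]
force: [-0.9, 1.4, -0.3]
width: 0.001
finger_force: 0.0
```

Emit:
move_arm(rows=[[0,0,0,0,0,0.1,0],[0,0,0,0,0,0.15,0],[0,0,0,0,0,0.15,0]])

```text
t: 28.6
tcp_pos: [0.5352, -0.3402, 0.076]
orientation: [2.257, 2.181, -0.0]
force: [-0.1, -0.5, 0.9]
width: 0.002
finger_force: 0.3
```

```bash
python3 - <<'E'
from h import *
from crop import crop
a,b=ctrl.get_image("top"),ctrl.get_image("scene")
cv2.imwrite("pics/p6.png",np.hstack([crop(b,182,175,62,66,6),crop(a,405,182,66,66,6)]))
E
```

```text
(no output)
```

View pics/p6.png

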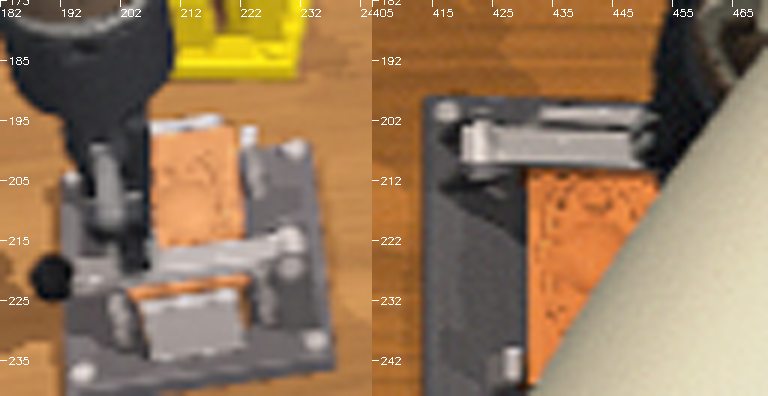

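The bar is down or nearly so across the panel end, from (230,215) to the ball at (190,221), with the fingertip on it. I'll keep pressing until it resists.

Emit:
move_arm(rows=[[0,0,0,0,0,0.1,0],[0,0,0,0,0,0.1,0]])

```text
t: 28.9
tcp_pos: [0.5353, -0.3403, 0.0755]
orientation: [2.257, 2.181, -0.0]
force: [-1.2, 0.1, 4.4]
width: -0.0
finger_force: 2.2
```

Emit:
move_arm(rows=[[0,0,0,0,0,0.1,0],[0,0,0,0,0,0.1,0]])

```text
t: 29.1
tcp_pos: [0.5353, -0.3403, 0.0753]
orientation: [2.257, 2.18, 0.0]
force: [-4.6, 1.1, 9.9]
width: -0.001
finger_force: 5.1
```

Emit:
move_arm(rows=[[0,0,0,0,0,0.1,0],[0,0,0,0,0,0.1,0]])

```text
t: 29.3
tcp_pos: [0.5353, -0.3403, 0.0752]
orientation: [2.256, 2.18, 0.0]
force: [-5.9, 2.9, 16.0]
width: -0.002
finger_force: 7.9
```

It resists firmly at tip z ≈ 61 mm, so the bar is fully down (top expected at 62 mm). Now I'll retreat straight up and away.

Emit:
move_arm(rows=[[0,0,0,0,0,-0.5,0],[0,0,0,0,0,-2,0],[0,0,0,0,0,-6,0],[0,0,0,0,0,-11,0],[0,0,0,0,0,-16,0],[0,0,0,4,9,-16,0],[0,0,0,9,18,-16,0],[0,0,0,14,-18,-16,0],[0,0,0,14,-18,-16,0],[0,0,0,14,-18,-16,0],[0,0,0,14,-18,-16,0],[0,0,0,14,-18,-16,0],[0,0,0,14,-18,-16,0]])

```text
t: 30.6
tcp_pos: [0.3576, -0.1927, 0.2331]
orientation: [2.257, 2.181, 0.0]
force: [0.3, 0.3, 1.1]
width: -0.003
finger_force: 0.0
```

```bash
python3 meas.py; python3 - <<'E'
from h import *
from crop import crop
s=ctrl.sense(); print(s["tcp_pos"],s["qd"].round(3))
a,b=ctrl.get_image("top"),ctrl.get_image("scene")
cv2.imwrite("pics/p7.png",np.hstack([crop(b,182,175,62,66,6),crop(a,405,182,66,66,6)]))
E
```

```text
30.6 [ 0.3576 -0.1927  0.2331] [0.3 0.3 1.1] -0.002534860084245868
top x -30 y+ 19.6 y- -4.3
top x 0 y+ 17.7 y- -5.7
top x 20 y+ 29.1 y- -10.3
top y -18 x+ 39.5 x- -16.1
top y 6 x+ 39.4 x- -70.7
scene x -30 y+ 27.7 y- -30.9
scene x 0 y+ 27.7 y- -29.5
scene x 20 y+ 27.4 y- -29.8
scene y -18 x+ 72.6 x- -47.9
scene y 6 x+ 76.6 x- -47.8
[ 0.35687921 -0.19245721  0.23430266] [ 0.008  0.087  0.065 -0.06   0.003  0.01 ]
```

View pics/p7.png

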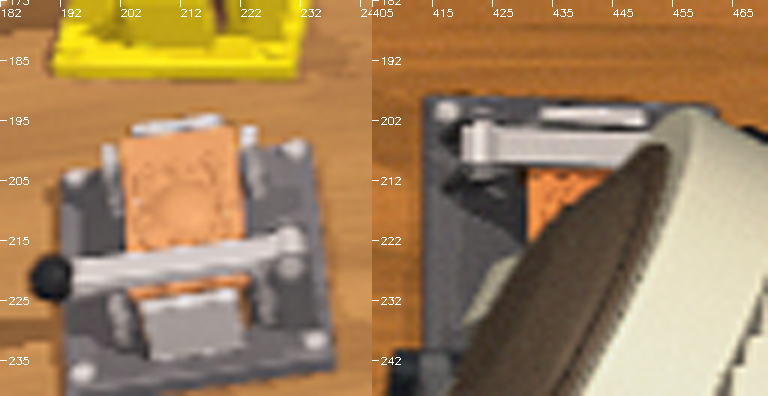

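The panel lies relief up inside all four stops, with the bar across it from (230,215) to the ball at (189,221) and the arm clear. I'll check that the cups haven't moved, then hand in.

```bash
python3 - <<'E'
from h import *
a=cv2.imread("pics/scene0.png").astype(int)
b=ctrl.get_image("scene").astype(int)
for n,(x0,y0,x1,y1) in dict(cupb=(262,183,286,215),cupa=(349,167,371,198),punch=(300,175,340,188)).items(): print(n,abs(a-b)[y0:y1,x0:x1].mean().round(1))
print([(np.round(q["bbox"]).astype(int).tolist(),round(q["score"],2)) for q in ctrl.search_frame("cup_a","scene")], abs(ctrl.sense()["qd"]).max())
print(ctrl.finish_job())
E
```

```text
cupb 1.0
cupa 5.3
punch 0.9
[([262, 185, 284, 213], 0.69), ([349, 170, 369, 199], 0.67), ([294, 234, 364, 300], 0.36)] 0.020942377211883877
the job is handed in; nothing more can be done
None
```

The panel is in the steel holder, relief face up and inside all four stops, with the clamp bar pressed fully down. I handed the job in at about 31 s of the 72 s allowed, and both cups are still standing. The scene image near `cup_a` changed slightly from the start, so I can't rule out a small shift there.

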